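Set up the draining rail and lay out the rinsed specimens

ROBOT

A 7-joint arm with a two-finger parallel gripper is mounted at the origin on a cart in front of the work surface, level with it; the furniture and walls round the work are solid. World frame = base frame: x ahead of the robot, y to its left, z up, the work surface at z = 0. Lengths are in m, angles in rad, forces in N, time in s.
With the tool pointing down it reaches from about 0.4 to 0.85 m from the base axis. Payload 4.5 kg.
Tool frame: the origin (TCP) lies at the very end of the fingers, on their centre line; the grasp point (between the pads) lies 19 mm behind it (r.grip_depth is the z of the grasp point in the tool frame, in m); z points along the fingers, y is the line along which they close (so a half turn about z gives the same grasp; the last joint's range is limited). The gripper opens to 88 mm and grips with 3 to 60 N. Pads are 18 mm wide; open, the fingers measure 123 mm over their backs; the gripper's body (75 mm by 187 mm) begins 45 mm behind the grasp point.
Start: joints at [1.218, 0.689, -0.195, 1.565, 0.157, 0.902, -0.215], TCP at [0.236, -0.579, 0.239] pointing down, gripper open.
Joint ranges: [-3.01, 3.01], [-0.46, 2.08], [-1.47, 1.51], [0.13, 2.56], [-1, 4.14], [0.04, 2.09], [-2.66, 2.66]. Speed limits (rad/s): [2.57, 2.57, 3.14, 3.14, 3.14, 3.14, 3.14].

INTERFACE

Orientations are given as a unit quaternion [x, y, z, w].
In Python, from plant import r gives the robot as it stands.
- The arm moves only by the shell command python3 steer.py 'ROWS' [FORCE]. ROWS is a JSON list of rows, 1 to 10 of them, each of 7 numbers: the opening from 0.0 (shut) to 1.0 (fully open), then dx, dy, dz in m, then a rotation vector rx, ry, rz in rad; each row is the pose to reach, as a shift and turn from the pose commanded when the command began, along the tool's axes at that moment; what a row does not reach only later rows make up. A row lasts 1/10 s, in which the tool goes at most 0.05 m and 0.15 rad, less where a joint would pass 70% of its speed; a pose out of reach is approached as far as the arm can. The fingers move at their own pace and stop on an object; FORCE is the grip in N (left out, the last holds). Time passes only in rows, so rows that do not move let the fingers close. It prints the time, the measured TCP pose, the force, the opening and the grip force at its end.
- r.get_state(): the state, without advancing time (a new reading comes with each control period).
- r.snapshot(name): name is "side" or "top"; returns the picture (384x512x3 uint8, red, green, blue); there is no depth.
- r.camera_params(name): a dict with "fx", "fy", "cx", "cy" (pixels), "rvec" (rotation vector, rad) and "tvec" (3), from world to camera coordinates, as OpenCV has them. Camera axes: x right, y down, z forward; pixel columns grow to the right and rows downward; lengths in m; the calibration is good to about 2 mm. A picture is of the moment at which its call begins. camera_params takes no time and is no camera call.
- r.finish_job(): hands the job in; it is judged then, once.
The state is a dict: "clock": time; "q": joint angles; "qd": joint speeds; "joint_torque": joint torques, N m; "tool_pos": TCP position; "eef_rot": TCP orientation; "contact_force": force on the tool from outside, world axes, zero at the start; "moment": the same for the moment, N m; "opening": opening from 0.0 (shut) to 1.0 (fully open); "finger_force": force on a finger pad.
Only numpy, scipy, OpenCV 4.12 (cv2) and the standard library are available. Lean on these libraries where they do the work, as an engineer would, in place of code of your own. Each camera call takes 0.05 s, during which the arm holds its last target. There are 200 camera calls.

TASK

Set up the draining stand for the rinsed specimens: lift its rail by the grip until the rung hooks have dropped over the top rung, and let it down so that it hangs there; then push the drip tray in under the rail, square to it and up against the stand's foot, so that it lies under the whole length of the rail. Only then lay every metal disc and specimen block present flat on the pair of rails, blocks with their longer side across both rails, none touching another, and leave everything else on the desk where it is.

Things in the scene. Friction and masses are not known exactly. Their poses are not given: they have to be found in the camera images.
- stand: Draining stand, fixed. Origin on the desk below the middle of the rail; x away from the loading side, y along the rails, z up. Grey foot 222 mm long, 24 mm high, x = +68 to +161 mm. On it a fixed ladder: uprights 167 mm high at y = +-100 mm, x = 110 to 126 mm, with three 8 mm rungs, 36 mm apart.
- rail (a joint): Height of the sliding carriage (m): 0 hanging by its hooks on the lowest rung (start), 0.036 on the middle, 0.072 on the top rung; end stop 0.085. The hooks pass a rung and fall over it once the carriage is 9 mm above that rung's hanging height. Weighs 0.6 kg; let go, it falls until the hooks land on a rung.
- rail_mid (a point): Middle of the support, level with the rail tops, midway between the two rails; moves with the carriage, axes as the stand. Rails: steel strips 4 mm wide, 10 mm high, 240 mm long, centres 20 mm apart; tops 22 mm above the desk at joint 0. Side plates at y = +-120 mm run back from their ends. Nothing rises above the rails nearer than x = +65 mm.
- rail_grip (a point): Point to hold when lifting: in the upright black grip of the carriage, 92 mm behind and 108 mm above rail_mid. The grip is 14 mm wide along y, 20 mm deep along x, 34 mm tall (15 mm below to 19 mm above this point), free on both sides and above.
- hook (a joint): Angle (rad) of the two gravity rung hooks on one cross shaft behind the rails: 0 when they lie fully over a rung (their own weight brings them there), up to 0.8 when swung aside by a passing rung.
- drip_tray: Loose white shallow tray, 127 mm (x) by 299 mm (y) over its lip, 16 mm high, 0.16 kg; floor and walls 3 mm, the walls' middles at x = +-59, y = +-145 mm. Origin at the centre of its underside. Starts askew on the desk in front of the stand; too high to go under the rail at joint 0. Square against the foot, its origin is at stand x = +4 to +9 mm.
- disc_a_mid (a point): Centre of a round steel reference disc, 40 mm diameter, 10 mm thick, lying flat, 0.1 kg, loose. z is its axis. Like all specimens it may be absent.
- disc_b_mid (a point): Centre of a round reference disc, 35 mm diameter, 12 mm thick, lying flat, 0.09 kg, loose. z is its axis. May be absent.
- disc_c_mid (a point): Centre of a second disc like disc_a: 40 mm diameter, 10 mm thick. May be absent.
- block_a_mid (a point): Centre of a milled specimen block, loose, 30 mm along its x, 22 mm along its y, 16 mm high; its x is the longer side. 0.03 kg. May be absent.
- block_b_mid (a point): Centre of a milled specimen block, loose, 22 mm along its x, 30 mm along its y, 14 mm high; its y is the longer side. 0.07 kg. May be absent.
- block_c_mid (a point): Centre of a second block like block_a: 30 mm along x (longer side), 22 mm along y, 16 mm high. May be absent.
- block_a: The same block as block_a_mid; origin at the centre of its underside.
- block_b: The same block as block_b_mid; origin at the centre of its underside.
- block_c: The same block as block_c_mid; origin at the centre of its underside.
- disc_a: The same disc as disc_a_mid; origin at the centre of its underside.
- disc_b: The same disc as disc_b_mid; origin at the centre of its underside.
- disc_c: The same disc as disc_c_mid; origin at the centre of its underside.
- loupe: Bystander, loose: folded loupe, 33 x 60 mm, 18 mm high, at the front edge of the desk.
- tweezers: Bystander, loose: steel tweezers 124 mm long (y), 9 mm high, near the front edge.
- jar_small: Bystander, loose: small jar, 41 mm diameter, 48 mm high, right of the stand.
- label_tape: Bystander, loose: roll of label tape lying flat, 60 mm diameter, 18 mm high, at the front edge. Fixed round the work: bottles behind and right of the stand, a vial rack (right edge, 52 mm high), a black power brick (left, 33 mm high, set askew, x = 0.53 to 0.66, y = 0.12 to 0.32).

How it is judged:
On the way, in this order (a step that is already met when the one before it is completed fails the run):
1. the rail hangs by its hooks on the top rung, let go (value of joint rail between 0.0695 and 0.0745 m and value of joint hook below 0.08 rad and velocity of joint rail below 0.01 m/s and contact force between the fingers and rail below 0.3 N), for 0.3 s.
2. the drip tray stands square under the whole rail, against the foot (x of drip_tray in the frame of rail_mid between -0.025 and 0.015 m and y of drip_tray in the frame of rail_mid between -0.034 and 0.034 m and angle between the y axis of drip_tray and the y axis of rail_mid, either way round below 0.14 rad and height (world z) of drip_tray below 0.005 m), for 0.2 s.
3. a first specimen lies on the rails (((x of disc_a_mid in the frame of rail_mid between -0.009 and 0.009 m and y of disc_a_mid in the frame of rail_mid between -0.115 and 0.115 m and z of disc_a_mid in the frame of rail_mid between 0.0028 and 0.0072 m) or (x of disc_b_mid in the frame of rail_mid between -0.009 and 0.009 m and y of disc_b_mid in the frame of rail_mid between -0.115 and 0.115 m and z of disc_b_mid in the frame of rail_mid between 0.0038 and 0.0082 m) or (x of disc_c_mid in the frame of rail_mid between -0.009 and 0.009 m and y of disc_c_mid in the frame of rail_mid between -0.115 and 0.115 m and z of disc_c_mid in the frame of rail_mid between 0.0028 and 0.0072 m) or (x of block_a_mid in the frame of rail_mid between -0.009 and 0.009 m and y of block_a_mid in the frame of rail_mid between -0.115 and 0.115 m and z of block_a_mid in the frame of rail_mid between 0.0058 and 0.0102 m and angle between the x axis of block_a and the x axis of rail_mid, either way round below 0.3 rad) or (x of block_b_mid in the frame of rail_mid between -0.009 and 0.009 m and y of block_b_mid in the frame of rail_mid between -0.115 and 0.115 m and z of block_b_mid in the frame of rail_mid between 0.0048 and 0.0092 m and angle between the y axis of block_b and the x axis of rail_mid, either way round below 0.3 rad) or (x of block_c_mid in the frame of rail_mid between -0.009 and 0.009 m and y of block_c_mid in the frame of rail_mid between -0.115 and 0.115 m and z of block_c_mid in the frame of rail_mid between 0.0058 and 0.0102 m and angle between the x axis of block_c and the x axis of rail_mid, either way round below 0.3 rad))), for 0.2 s.
At the end, for the whole second after the job is handed in: Rail 69.5-74.5 mm up on the top rung, hooks home. Tray flat, within 0.14 rad of square, centre 25 mm in front to 15 mm behind the rail line, within 34 mm along it. Each specimen flat on both rails, within 9 mm of mid-line, 115 mm of middle, blocks across (0.3 rad), none pressing another, at rest (all of step 1 and all of step 2 and x of disc_a_mid in the frame of rail_mid between -0.009 and 0.009 m and y of disc_a_mid in the frame of rail_mid between -0.115 and 0.115 m and z of disc_a_mid in the frame of rail_mid between 0.0028 and 0.0072 m and linear speed of each of disc_a, disc_b, disc_c, block_a, block_b, block_c below 0.02 m/s and x of disc_b_mid in the frame of rail_mid between -0.009 and 0.009 m and y of disc_b_mid in the frame of rail_mid between -0.115 and 0.115 m and z of disc_b_mid in the frame of rail_mid between 0.0038 and 0.0082 m and x of disc_c_mid in the frame of rail_mid between -0.009 and 0.009 m and y of disc_c_mid in the frame of rail_mid between -0.115 and 0.115 m and z of disc_c_mid in the frame of rail_mid between 0.0028 and 0.0072 m and x of block_a_mid in the frame of rail_mid between -0.009 and 0.009 m and y of block_a_mid in the frame of rail_mid between -0.115 and 0.115 m and z of block_a_mid in the frame of rail_mid between 0.0058 and 0.0102 m and angle between the x axis of each of block_a, block_c and the x axis of rail_mid, either way round below 0.3 rad and x of block_b_mid in the frame of rail_mid between -0.009 and 0.009 m and y of block_b_mid in the frame of rail_mid between -0.115 and 0.115 m and z of block_b_mid in the frame of rail_mid between 0.0048 and 0.0092 m and angle between the y axis of block_b and the x axis of rail_mid, either way round below 0.3 rad and x of block_c_mid in the frame of rail_mid between -0.009 and 0.009 m and y of block_c_mid in the frame of rail_mid between -0.115 and 0.115 m and z of block_c_mid in the frame of rail_mid between 0.0058 and 0.0102 m and contact force between disc_a and disc_b below 0.05 N and contact force between each of disc_a, disc_b and disc_c below 0.05 N and contact force between each of disc_a, disc_b, disc_c and block_a below 0.05 N and contact force between each of disc_a, disc_b, disc_c, block_a and block_b below 0.05 N and contact force between each of disc_a, disc_b, disc_c, block_a, block_b and block_c below 0.05 N); the robot touches nothing.
It fails at once if the loupe is moved by more than 25 mm (distance of loupe from where it was at the start of the episode above 0.025 m).
It fails at once if the pair of tweezers is moved by more than 25 mm (distance of tweezers from where it was at the start of the episode above 0.025 m).
It fails at once if the small jar is moved by more than 25 mm (distance of jar_small from where it was at the start of the episode above 0.025 m).
It fails at once if the roll of label tape is moved by more than 25 mm (distance of label_tape from where it was at the start of the episode above 0.025 m).
Of disc_a, disc_b, disc_c, block_a, block_b, block_c only 4 to 5 are there at a start; the rules pass over those that are not, and their reading is None.
At some moment in a run one of drip_tray may be knocked a few centimetres aside while the robot is not near it.
Once in a run the grip may slacken for a moment while it holds something.
It also fails if it takes over 210 s, if anything falls off the work surface, if the arm or the gripper's body presses on something with over 40 N, if the wrist force passes 120 N, or if a joint passes its speed limit or range.

## Working session

There is one attempt and no reset: what is moved stays moved. The work goes in short steps, Python scripts to look and compute and a shell command to move; the robot and the scene stay as the last step left them, time stands still between calls to the robot, and variables do not carry over. Pictures are saved under pics/ and viewed, at most 14 in all, crops included, and the job is handed in when it is done.

```bash
ls; mkdir -p pics; python3 - <<'E'
from plant import r
import cv2
for n in("side","top"):
    im=r.snapshot(n); cv2.imwrite(f"pics/{n}0.png",im[:,:,::-1]); print(n,r.camera_params(n))
print(r.get_state(), r.grip_depth)
E
```

```text
pics
plant.py
steer.py
side {'fx': 453.00298941082656, 'fy': 453.00298941082656, 'cx': 262.77006571483867, 'cy': 197.10311957863667, 'rvec': array([ 0.22627651, -2.50775337,  1.73189479]), 'tvec': array([0.51829022, 0.1781471 , 1.03103336])}
top {'fx': 430.3845827301318, 'fy': 430.3845827301318, 'cx': 259.2153278945682, 'cy': 189.01938792826923, 'rvec': array([ 2.19487915, -2.13690961,  0.14386419]), 'tvec': array([-0.11159338,  0.51292935,  1.18618442])}
{'clock': 0.1, 'q': array([ 1.21779298,  0.68990057, -0.19452812,  1.56620814,  0.15732784,
        0.90252677, -0.21509441]), 'qd': array([ 0.00183698, -0.00324314, -0.00044231, -0.00293981,  0.00069042,
       -0.00081098, -0.00071222]), 'joint_torque': array([-3.38166814e-03, -5.28501427e+01, -1.27161518e+00, -1.53838259e+01,
       -5.25442930e-02,  1.90329949e-03,  4.28946828e-05]), 'tool_pos': array([ 0.23551363, -0.57832415,  0.23799867]), 'eef_rot': array([ 9.81346034e-01,  1.92247969e-01, -2.26225504e-04, -7.92584665e-04]), 'contact_force': array([-0.59915656, -0.13356449, -0.29508099]), 'moment': array([-0.04508634, -0.04180501, -0.00251275]), 'finger_force': 0.0, 'opening': 1.0043277952596394} -0.0187
```
View pics/top0.png

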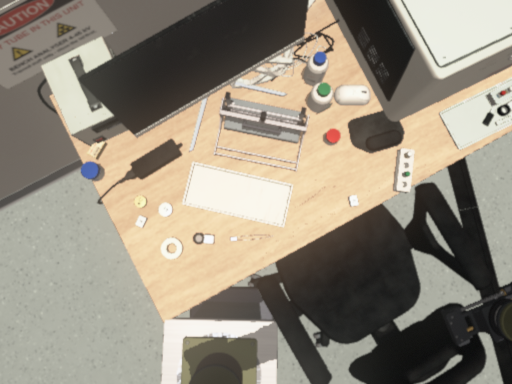

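View pics/side0.png

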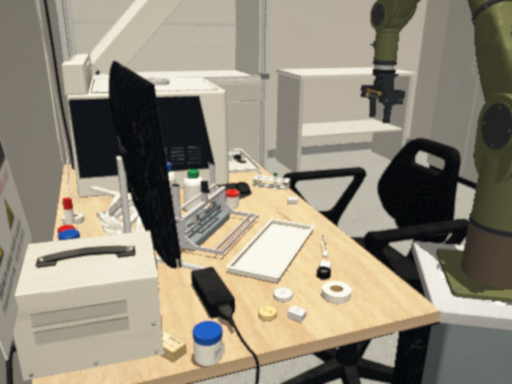

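The overview shows the stand at top-view ~(262,130), the tray at ~(238,195), and candidate discs at (140,201) and (165,209). Candidate blocks are at (141,222) and (353,200). I'll zoom in next.

```bash
python3 - <<'E'
import cv2
a=cv2.imread("pics/top0.png")[75:275,100:420]; cv2.imwrite("pics/top0z.png",cv2.resize(a,(800,500),interpolation=cv2.INTER_CUBIC))
a=cv2.imread("pics/side0.png")[160:340,150:370]; cv2.imwrite("pics/side0z.png",cv2.resize(a,(733,600),interpolation=cv2.INTER_CUBIC))
E
```

View pics/top0z.png

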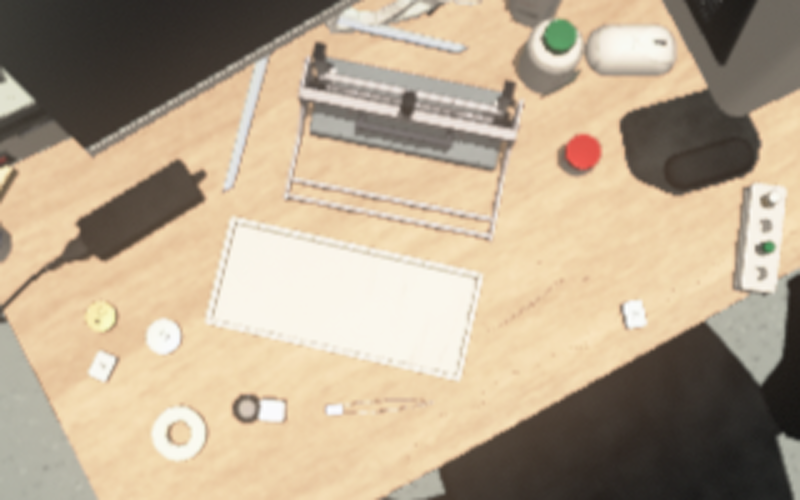

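View pics/side0z.png

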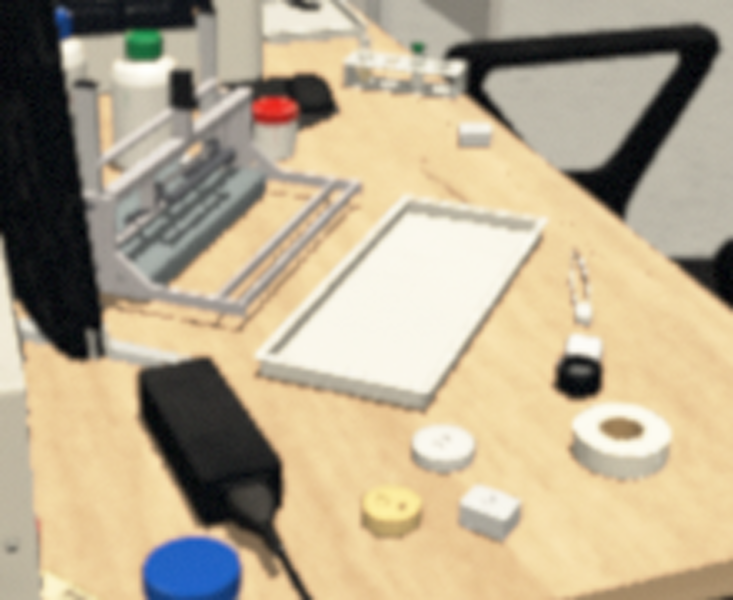

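```bash
cat > h.py <<'E'
import numpy as np, cv2
from plant import r
C={n:r.camera_params(n) for n in("side","top")}
def KP(n):
    c=C[n];R=cv2.Rodrigues(c["rvec"])[0];K=np.array([[c["fx"],0,c["cx"]],[0,c["fy"],c["cy"]],[0,0,1]]);return K,R,c["tvec"].reshape(3,1)
def tri(pt,ps):
    M=[]
    for n,p in(("top",pt),("side",ps)):
        K,R,t=KP(n);M.append((K@np.hstack([R,t]),np.array(p,float)))
    X=cv2.triangulatePoints(M[0][0],M[1][0],M[0][1],M[1][1])[:,0];return X[:3]/X[3]
def plane(n,p,z):
    K,R,t=KP(n);d=R.T@np.linalg.solve(K,[p[0],p[1],1]);o=(-R.T@t)[:,0];return o+d*(z-o[2])/d[2]
def proj(n,P):
    K,R,t=KP(n);q=K@(R@np.atleast_2d(P).T+t);return (q[:2]/q[2]).T
zt=lambda X,Y:(100+(X+.5)/2.5-.5,75+(Y+.5)/2.5-.5)
zs=lambda X,Y:(150+(X+.5)/3.332-.5,160+(Y+.5)/3.333-.5)
E
python3 - <<'E'
from h import *
np.set_printoptions(precision=4,suppress=True)
for n in C:
    K,R,t=KP(n); print(n,(-R.T@t)[:,0])
S={"disc":((164,336),(444,441)),"yel":((101,317),(392,503)),"blkN":((103,366),(491,505)),"blkF":((634,314),(475,128)),
"grip":((409,98),(182,72)),"railFL":((288,197),(240,308)),"railFR":((492,237),(357,185)),
"trayFL":((208,323),(424,402)),"trayBL":((232,218),(260,360)),"trayBR":((482,272),(407,199)),"trayFR":((460,379),(544,222)),"jar":((583,153),(276,108)),"tape":((179,433),(621,428)),"loupe":((247,408),(579,368))}
for k,(a,b) in S.items():
    print(k,tri(zt(*a),zs(*b)),plane("top",zt(*a),.014),plane("side",zs(*b),.014))
E
```

```text
side [0.3651 0.9766 0.5257]
top [ 0.3706 -0.0836  1.2403]
disc [0.4539 0.1691 0.0069] [0.4529 0.1676 0.014 ] [0.4532 0.1801 0.014 ]
yel [0.4744 0.2419 0.0082] [0.4727 0.2402 0.014 ] [0.4743 0.2501 0.014 ]
blkN [0.4179 0.2357 0.0102] [0.4171 0.2347 0.014 ] [0.418  0.2413 0.014 ]
blkF [ 0.4938 -0.3695  0.0112] [ 0.4927 -0.3689  0.014 ] [ 0.4939 -0.3623  0.014 ]
grip [ 0.7009 -0.1022  0.1423] [ 0.7399 -0.1043  0.014 ] [ 0.8127 -0.4629  0.014 ]
railFL [0.6195 0.0332 0.0127] [0.6178 0.0329 0.014 ] [0.6203 0.0352 0.014 ]
railFR [ 0.5782 -0.2042  0.0138] [ 0.5776 -0.2043  0.014 ] [ 0.5787 -0.2039  0.014 ]
trayFL [0.472  0.1203 0.0035] [0.4691 0.1183 0.014 ] [0.4717 0.1373 0.014 ]
trayBL [0.5912 0.097  0.0093] [0.5913 0.0964 0.014 ] [0.5882 0.1052 0.014 ]
trayBR [ 0.5352 -0.194   0.0092] [ 0.5365 -0.1934  0.014 ] [ 0.5318 -0.1828  0.014 ]
trayFR [ 0.4142 -0.1707  0.0086] [ 0.413  -0.1704  0.014 ] [ 0.4146 -0.1589  0.014 ]
jar [ 0.6735 -0.304   0.0415] [ 0.68   -0.3091  0.014 ] [ 0.6915 -0.377   0.014 ]
tape [0.3451 0.145  0.0145] [0.3441 0.1451 0.014 ] [0.346  0.1442 0.014 ]
loupe [0.3748 0.0702 0.0117] [0.374  0.0699 0.014 ] [0.3754 0.0742 0.014 ]
```

```bash
cat > seg.py <<'E'
from h import *
def blobs(im,n,roi,smax=45,vmin=150,amin=15):
    x0,y0,x1,y1=roi; big=cv2.resize(im[y0:y1,x0:x1],None,fx=4,fy=4,interpolation=cv2.INTER_CUBIC)
    hsv=cv2.cvtColor(big,cv2.COLOR_RGB2HSV); m=((hsv[...,1]<smax)&(hsv[...,2]>vmin)).astype(np.uint8)
    k,l,s,c=cv2.connectedComponentsWithStats(m)
    out=[]
    for i in range(1,k):
        if s[i,4]>amin*16:
            ct=max(cv2.findContours((l==i).astype(np.uint8),0,1)[0],key=cv2.contourArea)
            out.append((c[i]/4+[x0-.375,y0-.375],s[i,4]/16,(cv2.boxPoints(cv2.minAreaRect(ct))+.5)/4+[x0-.5,y0-.5]))
    return out
E
python3 - <<'E'
from seg import *
np.set_printoptions(precision=4,suppress=True)
t=cv2.imread("pics/top0.png")[:,:,::-1].copy(); s=cv2.imread("pics/side0.png")[:,:,::-1].copy()
for nm,p in(("wood",(150,180)),("disc",(165,209)),("tray",(238,195)),("yel",(140,201)),("blk",(141,222))): print(nm,t[p[1],p[0]])
for roi in((125,190,300,265),(335,185,370,215)):
    for c,a,b in blobs(t,"top",roi): print("top",c,a,"\n   world",plane("top",c,.012)[:2],[plane("top",q,.016)[:2].round(4).tolist() for q in b])
for roi in((255,290,370,345),(280,190,305,210),(220,210,320,290)):
    for c,a,b in blobs(s,"side",roi): print("side",c,a)
E
```

```text
wood [235 205 165]
disc [246 246 241]
tray [250 246 235]
yel [241 232 177]
blk [235 232 223]
top [243.2004 203.428 ] 2805.1875 
   world [ 0.4753 -0.0533] [[0.466, 0.1237], [0.5753, 0.1051], [0.5181, -0.1924], [0.4097, -0.1707]]
top [164.9258 209.2004] 162.25 
   world [0.4527 0.169 ] [[0.4728, 0.1886], [0.4739, 0.1496], [0.4327, 0.1475], [0.4316, 0.1863]]
top [140.4457 221.0557] 92.625 
   world [0.4172 0.2365] [[0.4077, 0.2529], [0.4371, 0.2401], [0.4269, 0.218], [0.3975, 0.2308]]
top [208.1152 238.7974] 94.25 
   world [0.3722 0.0429] [[0.3604, 0.0586], [0.3864, 0.0573], [0.3844, 0.0264], [0.3584, 0.0277]]
top [198.3187 238.1382] 39.125 
   world [0.3734 0.0706] [[0.383, 0.0795], [0.3834, 0.0612], [0.3638, 0.0604], [0.3634, 0.0787]]
top [233.3389 238.4111] 31.5625 
   world [ 0.3752 -0.0284] [[0.382, -0.0179], [0.3825, -0.0383], [0.3692, -0.0388], [0.3687, -0.0183]]
top [170.9286 248.0174] 294.375 
   world [0.3437 0.1465] [[0.3424, 0.1879], [0.3861, 0.1473], [0.3453, 0.1032], [0.3019, 0.1438]]
top [127.5142 258.4653] 81.8125 
   world [0.3115 0.2665] [[0.2952, 0.2724], [0.3422, 0.2753], [0.3429, 0.2516], [0.2958, 0.2487]]
top [353.3215 200.2058] 95.125 
   world [ 0.4932 -0.3694] [[0.5065, -0.3523], [0.5119, -0.3785], [0.4794, -0.3842], [0.4741, -0.358]]
side [282.6452 294.6311] 180.0
side [336.6715 295.5763] 275.0625
side [296.4941 312.8924] 209.3125
side [302.3179 192.3167] 27.625
side [292.1368 199.5795] 59.8125
side [235.5257 225.7314] 349.875
side [270.4667 249.8363] 3071.8125
side [282.2207 288.4252] 29.5625
```

```bash
cat > model.py <<'E'
from h import *
from scipy.optimize import least_squares
def T(p,L):
    c,s=np.cos(p[2]),np.sin(p[2]);L=np.atleast_2d(L);return np.c_[p[0]+c*L[:,0]-s*L[:,1],p[1]+s*L[:,0]+c*L[:,1],L[:,2]]
def overlay(P,img,n,col,closed=True):
    cv2.polylines(img,[np.round(((proj(n,P)+.5)*4-.5)*8).astype(np.int32)],closed,col,1,cv2.LINE_AA,3)
def box(x0,x1,y0,y1,z): return [[x0,y0,z],[x1,y0,z],[x1,y1,z],[x0,y1,z]]
E
python3 - <<'E'
from model import *
np.set_printoptions(precision=4,suppress=True)
L=np.array([[-.010,.12,.022],[-.010,-.12,.022],[.010,.12,.022],[.010,-.12,.022],[.092,0,.149]])
cl=np.array([zt(288,197),zt(492,237),zt(292,181),zt(495,220),zt(409,103)])
f=least_squares(lambda p:(proj("top",T(p,L))-cl).ravel(),[.61,-.09,-.17]);print(f.x,f.fun)
p=f.x
Ls=np.array([[-.010,.12,.022],[-.010,-.12,.022],[.092,0,.149]]);cs=np.array([zs(240,308),zs(357,185),zs(182,72)])
print("side resid",proj("side",T(p,Ls))-cs)
tc=np.array([zt(208,323),zt(232,218),zt(482,272),zt(460,379)]);LT=np.array([[-.0635,.1495,.016],[.0635,.1495,.016],[.0635,-.1495,.016],[-.0635,-.1495,.016]])
g=least_squares(lambda p:(proj("top",T(p,LT))-tc).ravel(),[.5,-.04,-.17]);print("tray",g.x,g.fun)
ss=np.array([zs(424,390),zs(260,357),zs(407,199),zs(544,222)]);print("side tray",proj("side",T(g.x,LT))-ss)
gp=T(p,[[.092,0,.13]])[0];print("grip",gp)
for n,z in(("top",(140,75,340,225)),("side",(165,160,325,290))):
    im=cv2.resize(cv2.imread(f"pics/{n}0.png"),None,fx=4,fy=4,interpolation=cv2.INTER_CUBIC)
    for xr in(-.01,.01): overlay(T(p,box(xr-.002,xr+.002,-.12,.12,.022)),im,n,(0,0,255))
    overlay(T(p,box(.082,.102,-.007,.007,.149)),im,n,(0,255,0)); overlay(T(p,box(.068,.161,-.111,.111,.024)),im,n,(255,0,0)); overlay(T(g.x,LT),im,n,(255,0,255))
    cv2.imwrite(f"pics/ov_{n}.png",im[z[1]*4:z[3]*4,z[0]*4:z[2]*4])
E
```

```text
[ 0.6053 -0.0873 -0.166 ] [-0.214   0.311   0.1861  0.2333 -0.4042  0.0136  0.2398  0.2945  0.1762
 -0.795 ]
side resid [[ 2.276  -3.2669]
 [ 1.1143 -2.4904]
 [ 1.6251 -2.3943]]
tray [ 0.5023 -0.0373 -0.1882] [-1.213   0.331  -0.5028 -0.6138  1.0016 -0.1595  0.7233  0.3721]
side tray [[ 2.8016 -0.7953]
 [-1.1306 -1.7076]
 [-0.985  -2.6171]
 [ 1.3374 -2.5689]]
grip [ 0.696  -0.1025  0.13  ]
```

View pics/ov_top.png

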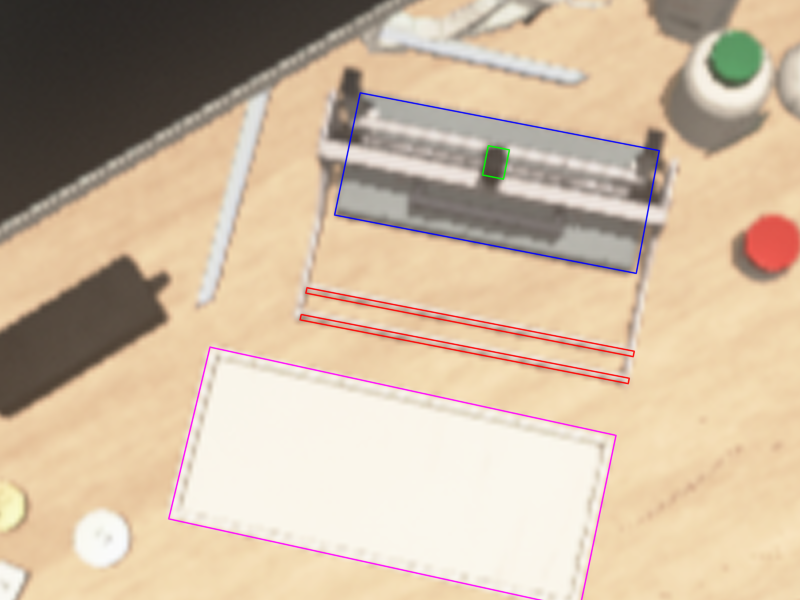

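```bash
cat >> h.py <<'E'
def go(x,y,z,phi,lift=0):
    "shift/turn in tool axes to reach TCP (x,y,z), pointing down with tool x at world yaw phi"
    from scipy.spatial.transform import Rotation as Ro
    s=r.get_state();R=Ro.from_quat(s["eef_rot"]).as_matrix();D=np.array([[np.cos(phi),np.sin(phi),0],[np.sin(phi),-np.cos(phi),0],[0,0,-1]])
    d=R.T@(np.array([x,y,z])-s["tool_pos"]);w=Ro.from_matrix(R.T@D).as_rotvec()
    print("pos",s["tool_pos"].round(4),"yaw",round(float(np.arctan2(R[1,0],R[0,0])),3),"q7",s["q"][6].round(2),"open",round(s["opening"],3),"F",s["contact_force"].round(1))
    print("row",d.round(4),w.round(3),"rows>=",int(np.ceil(max(np.linalg.norm(d)/.05,np.linalg.norm(w)/.15))))
E
python3 - <<'E'
from model import *
np.set_printoptions(precision=3,suppress=True)
p=[.6053,-.0873,-.167]
for z in(.167,.191):
  for y in(.1,-.1):
    q=T(p,[[.118,y,z]]);a=proj("top",q)[0];b=proj("side",q)[0]-[1.6,-2.6]
    print(z,y,"topzoom",(a-[100,75])*2.5,"sidezoom",(b-[150,160])*3.333)
off=np.array([1.6,-2.6])
S={"disc":((164,336),(444,441)),"yel":((101,317),(392,503)),"blkN":((103,366),(491,505)),"blkF":((634,314),(475,128)),"jar":((583,153),(276,108)),"tape":((179,433),(621,428)),"upL":((320,48),(88,84)),"cap":((561,35),(144,38)),"grip":((409,100),(182,72)),"rackR":((770,200),(355,50))}
for k,(a,b) in S.items(): print(k,tri(zt(*a),np.array(zs(*b))+off))
for z in(.05,.1,.2,.3): print("monitor edge",plane("top",(135,133),z),plane("top",(305,45),z))
go(.696,-.1025,.28,-.167)
E
```

```text
0.167 0.1 topzoom [318.733  52.617] sidezoom [86.619 84.477]
0.167 -0.1 topzoom [509.409  89.611] sidezoom [204.892  12.426]
0.191 0.1 topzoom [317.345  44.682] sidezoom [84.844 52.868]
0.191 -0.1 topzoom [512.214  82.478] sidezoom [204.165 -15.24 ]
disc [0.452 0.168 0.013]
yel [0.473 0.24  0.013]
blkN [0.416 0.234 0.015]
blkF [ 0.491 -0.367  0.021]
jar [ 0.669 -0.302  0.051]
tape [0.344 0.144 0.02 ]
upL [ 0.741 -0.009  0.169]
cap [ 0.781 -0.265  0.123]
grip [ 0.696 -0.102  0.15 ]
rackR [ 0.629 -0.517  0.042]
monitor edge [0.663 0.256 0.05 ] [ 0.939 -0.22   0.05 ]
monitor edge [0.65  0.242 0.1  ] [ 0.915 -0.214  0.1  ]
monitor edge [0.626 0.214 0.2  ] [ 0.867 -0.203  0.2  ]
monitor edge [0.601 0.185 0.3  ] [ 0.819 -0.191  0.3  ]
pos [ 0.235 -0.578  0.238] yaw 0.387 q7 -0.22 open 1.004 F [-0.6 -0.1 -0.3]
row [ 0.606 -0.267 -0.042] [-0.002  0.001  0.554] rows>= 14
```

View pics/ov_side.png

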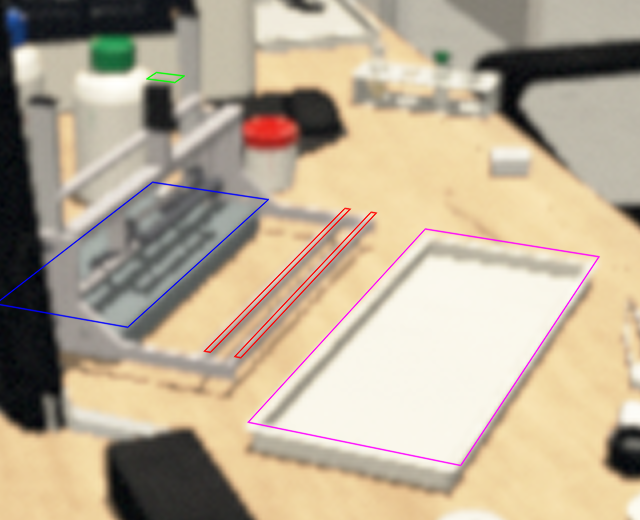

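The overlays match: top-camera residuals are under 1 px and the side camera has a constant ~(1.6,-2.6) px bias. With that corrected, the heights agree with the text (grip top 0.150, upright top 0.169, discs and blocks plausible). Next I move above the grip.

```bash
python3 steer.py '[[0.6,0.3,-0.133,-0.042,0,0,0.277],[0.6,0.3,-0.133,-0.042,0,0,0.277],[0.6,0.3,-0.133,-0.042,0,0,0.277],[0.6,0.3,-0.133,-0.042,0,0,0.277],[0.6,0.3,-0.133,-0.042,0,0,0.277],[0.6,0.3,-0.133,-0.042,0,0,0.277],[0.6,0.3,-0.133,-0.042,0,0,0.277],[0.6,0.3,-0.133,-0.042,0,0,0.277]]' 40; python3 steer.py '[[0.6,0.35,0.045,0,0,0,0.277],[0.6,0.35,0.045,0,0,0,0.277],[0.6,0.35,0.045,0,0,0,0.277],[0.6,0.35,0.045,0,0,0,0.277]]'; python3 -c "
from h import *; go(.696,-.1025,.21,-.167)"
```

```text
clock: 0.9
tool_pos: [0.4682, -0.3369, 0.281]
eef_rot: [0.998, 0.06, 0.002, -0.001]
contact_force: [0.1, -0.0, 0.9]
opening: 0.599
finger_force: 0.0
clock: 1.3
tool_pos: [0.6642, -0.3469, 0.2804]
eef_rot: [0.996, -0.084, -0.001, 0.0]
contact_force: [0.7, -1.0, -0.2]
opening: 0.604
finger_force: 0.0
pos [ 0.6642 -0.3469  0.2804] yaw -0.168 q7 -1.32 open 0.604 F [ 0.7 -1.  -0.2]
row [-0.0095 -0.2463  0.0702] [ 0.001  0.001 -0.001] rows>= 6
```

```bash
python3 steer.py '[[0.6,-0.01,-0.246,0.0,0,0,0],[0.6,-0.01,-0.246,0.0,0,0,0],[0.6,-0.01,-0.246,0.0,0,0,0],[0.6,-0.01,-0.246,0.0,0,0,0],[0.6,-0.01,-0.246,0.0,0,0,0],[0.6,-0.01,-0.246,0.07,0,0,0],[0.6,-0.01,-0.246,0.07,0,0,0],[0.6,-0.01,-0.246,0.07,0,0,0]]'; python3 - <<'E'
from model import *
go(.696,-.1025,.118,-.167)
s=r.get_state()["tool_pos"]
ims=[]
for n in("top","side"):
    im=cv2.resize(r.snapshot(n)[:,:,::-1],None,fx=4,fy=4,interpolation=cv2.INTER_CUBIC)
    c=proj(n,s)[0]; cv2.drawMarker(im,tuple(int(v) for v in (c+.5)*4-.5),(255,0,255),0,14,1); g=proj(n,[.696,-.1025,.149])[0]; cv2.drawMarker(im,tuple(int(v) for v in (g+.5)*4-.5),(0,255,0),0,14,1)
    u,v=int(g[0]*4),int(g[1]*4); ims.append(im[v-200:v+200,u-200:u+200])
cv2.imwrite("pics/g1.png",np.hstack(ims))
E
```

```text
clock: 2.1
tool_pos: [0.6913, -0.1022, 0.2063]
eef_rot: [0.996, -0.084, -0.005, 0.0]
contact_force: [-1.5, 0.2, -0.3]
opening: 0.602
finger_force: 0.0
pos [ 0.6913 -0.1022  0.2063] yaw -0.167 q7 -1.65 open 0.602 F [-1.5  0.2 -0.3]
row [ 0.0055 -0.0007  0.0883] [ 0.001  0.009 -0.   ] rows>= 2
```

View pics/g1.png

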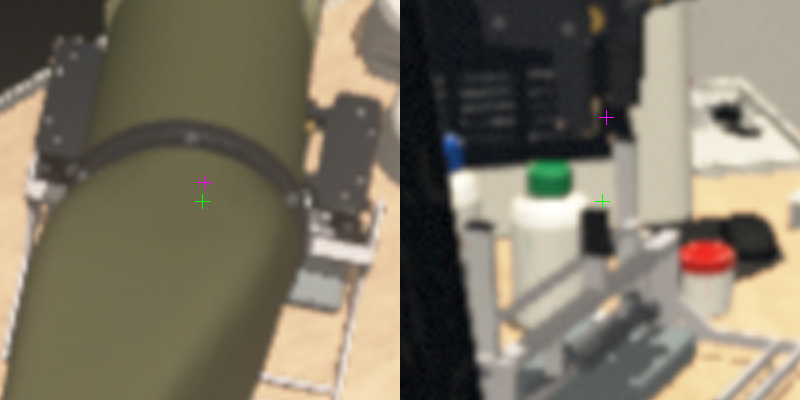

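Top view: arm occludes the grip. Side view: the far finger tip at (622,135) and the grip at (597,232), directly below as predicted. I lower and grip.

```bash
python3 steer.py '[[0.6,0.004,-0.0007,0.0,0,0,0],[0.6,0.004,-0.0007,0.03,0,0,0],[0.6,0.004,-0.0007,0.06,0,0,0],[0.6,0.004,-0.0007,0.084,0,0,0],[0.6,0.004,-0.0007,0.084,0,0,0],[0.3,0.004,-0.0007,0.084,0,0,0],[0.0,0.004,-0.0007,0.084,0,0,0],[0.0,0.004,-0.0007,0.084,0,0,0],[0.0,0.004,-0.0007,0.084,0,0,0],[0.0,0.004,-0.0007,0.084,0,0,0]]' 45;python3 -c "
from h import *; go(.696,-.1025,.118,-.167)"
```

```text
clock: 3.2
tool_pos: [0.699, -0.1017, 0.1275]
eef_rot: [0.997, -0.084, 0.001, -0.0]
contact_force: [1.6, 6.4, 0.9]
opening: 0.165
finger_force: 5.8
pos [ 0.699  -0.1017  0.1275] yaw -0.167 q7 -1.65 open 0.165 F [1.6 6.4 0.9]
row [-0.0028  0.0013  0.0095] [-0.    -0.001 -0.   ] rows>= 1
```

```bash
python3 steer.py '[[0.4,0,0.0013,0.0,0,0,0],[0.4,0,0.0013,0,0,0,0],[0.4,-0.001,0.0013,0.004,0,0,0],[0.4,-0.001,0.0013,0.009,0,0,0],[0.2,-0.001,0.0013,0.009,0,0,0],[0.0,-0.001,0.0013,0.009,0,0,0],[0.0,-0.001,0.0013,0.009,0,0,0],[0.0,-0.001,0.0013,0.009,0,0,0],[0.0,-0.001,0.0013,0.009,0,0,0],[0.0,-0.001,0.0013,0.009,0,0,0]]' 45;python3 -c "
from h import *; go(.696,-.1025,.118,-.167)"
```

```text
clock: 4.2
tool_pos: [0.6976, -0.101, 0.1176]
eef_rot: [0.997, -0.083, 0.0, -0.001]
contact_force: [1.7, 5.7, -1.9]
opening: 0.16
finger_force: 45.0
pos [ 0.6976 -0.101   0.1176] yaw -0.166 q7 -1.65 open 0.16 F [ 1.7  5.7 -1.9]
row [-0.0013  0.0018 -0.0004] [-0.002  0.     0.001] rows>= 1
```

```bash
python3 steer.py '[[0,0,-0.001,-0.008,0,0,0],[0,0,-0.001,-0.018,0,0,0],[0,0,-0.001,-0.028,0,0,0],[0,0,-0.001,-0.038,0,0,0],[0,0,-0.001,-0.048,0,0,0],[0,0,-0.001,-0.058,0,0,0],[0,0,-0.001,-0.068,0,0,0],[0,0,-0.001,-0.076,0,0,0],[0,0,-0.001,-0.083,0,0,0],[0,0,-0.001,-0.083,0,0,0]]' 45;python3 -c "
from h import *; go(.6976,-.101,.2006,-.167)"
```

```text
clock: 5.2
tool_pos: [0.6976, -0.1009, 0.2015]
eef_rot: [0.997, -0.083, 0.0, -0.001]
contact_force: [2.2, 5.0, -5.7]
opening: 0.155
finger_force: 45.0
pos [ 0.6976 -0.1009  0.2015] yaw -0.167 q7 -1.65 open 0.155 F [ 2.2  5.  -5.7]
row [-0.      0.0001  0.0009] [-0.001 -0.     0.   ] rows>= 1
```

```bash
python3 steer.py '[[0,0,0,0,0,0,0],[0,0,0,0,0,0,0],[0,0,0,0.003,0,0,0],[0,0,0,0.006,0,0,0],[0,0,0,0.009,0,0,0],[0,0,0,0.011,0,0,0],[0,0,0,0.013,0,0,0],[0,0,0,0.013,0,0,0]]';python3 -c "
from h import *; go(.6976,-.101,.1896,-.167)"
```

```text
clock: 6.0
tool_pos: [0.6976, -0.101, 0.1892]
eef_rot: [0.997, -0.083, 0.0, -0.001]
contact_force: [-1.2, 6.2, 3.6]
opening: 0.154
finger_force: 45.0
pos [ 0.6976 -0.101   0.1892] yaw -0.167 q7 -1.65 open 0.154 F [-1.2  6.2  3.6]
row [-0.      0.     -0.0004] [-0.001 -0.     0.   ] rows>= 1
```

```bash
python3 steer.py '[[0.1,0,0,0,0,0,0],[0.3,0,0,0,0,0,0],[0.6,0,0,0,0,0,0],[0.6,0,0,0,0,0,0],[0.6,0,0,0,0,0,0],[0.6,0,0,0,0,0,0],[0.6,0,0,-0.03,0,0,0],[0.6,0,0,-0.08,0,0,0],[0.6,-0.02,0,-0.1,0,0,0]]';python3 steer.py '[[0.6,-0.05,0,0,0,0,0],[0.6,-0.1,0,0,0,0,0],[0.6,-0.15,0,0,0,0,0],[0.6,-0.2,0,0,0,0,0],[0.6,-0.25,0,0,0,0,0],[0.6,-0.25,0,0,0,0,0]]'
python3 - <<'E'
from model import *
ims=[]
for n,z in(("top",(170,85,340,235)),("side",(165,130,325,280))):
    im=r.snapshot(n)[:,:,::-1].copy();cv2.imwrite(f"pics/{n}2.png",im);im=cv2.resize(im,None,fx=4,fy=4,interpolation=cv2.INTER_CUBIC)
    p=[.6053,-.0873,-.167]
    for xr in(-.01,.01): overlay(T(p,box(xr-.002,xr+.002,-.12,.12,.094)),im,n,(0,0,255))
    im=im[z[1]*4:z[3]*4,z[0]*4:z[2]*4]; ims.append(cv2.resize(im,(400,375),interpolation=cv2.INTER_AREA))
cv2.imwrite("pics/l2.png",np.hstack(ims))
E
```

```text
clock: 6.9
tool_pos: [0.6813, -0.0995, 0.2919]
eef_rot: [0.996, -0.084, 0.005, 0.0]
contact_force: [-0.2, -0.1, 0.0]
opening: 0.598
finger_force: 0.0
clock: 7.5
tool_pos: [0.4205, -0.0566, 0.2864]
eef_rot: [0.996, -0.083, -0.007, 0.0]
contact_force: [1.4, -1.0, -0.2]
opening: 0.599
finger_force: 0.0
```

View pics/l2.png

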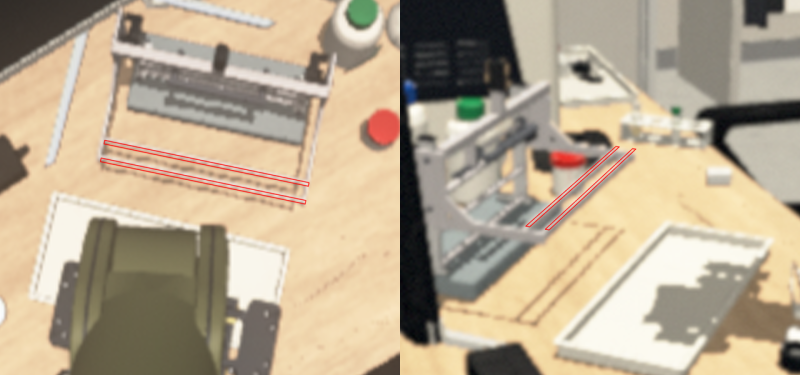

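The rails sit at the top-rung height; the overlay at z=0.094 coincides in the top view. Next, push the tray. I'm checking clearance to the brick and computing the sideways push.

```bash
cat >> model.py <<'E'
P0=[.6053,-.0873,-.167]
W=lambda x,y,z=0:T(P0,[[x,y,z]])[0]
def loc(w):
    c,s=np.cos(P0[2]),np.sin(P0[2]);d=np.array(w[:2])-P0[:2];return np.array([c*d[0]+s*d[1],-s*d[0]+c*d[1]])
E
python3 - <<'E'
from model import *
print("brick",[plane("top",zt(*q),.033)[:2].round(3).tolist() for q in((78,205),(178,162),(204,200),(105,255))])
print("disc loc",loc([.4527,.169]),"tray",loc([.5023,-.0373]))
w=W(-.112,.212); print(w); go(w[0],w[1],.1,-.167); go(w[0],w[1],.008,-.167)
E
```

```text
brick [[0.598, 0.269], [0.651, 0.158], [0.608, 0.126], [0.541, 0.235]]
disc loc [-0.19308044  0.22736841] tray [-0.10987829  0.03218324]
[0.53009782 0.14036781 0.        ]
pos [ 0.4307 -0.0571  0.2882] yaw -0.167 q7 -1.71 open 0.599 F [ 1.5 -0.5  0.3]
row [ 0.065  -0.2113  0.1882] [ 0.    -0.001 -0.   ] rows>= 6
pos [ 0.4307 -0.0571  0.2882] yaw -0.167 q7 -1.71 open 0.599 F [ 1.5 -0.5  0.3]
row [ 0.0649 -0.2113  0.2802] [ 0.    -0.001 -0.   ] rows>= 8
```

```bash
python3 steer.py '[[0,0.065,-0.211,0,0,0,0],[0,0.065,-0.211,0,0,0,0],[0,0.065,-0.211,0,0,0,0],[0,0.065,-0.211,0,0,0,0],[0,0.065,-0.211,0,0,0,0],[0,0.065,-0.211,0.1,0,0,0],[0,0.065,-0.211,0.188,0,0,0],[0,0.065,-0.211,0.188,0,0,0],[0,0.065,-0.211,0.188,0,0,0]]' 20;python3 steer.py '[[0,0,0,0.04,0,0,0],[0,0,0,0.07,0,0,0],[0,0,0,0.09,0,0,0],[0,0,0,0.09,0,0,0]]'; python3 - <<'E'
from model import *
w=W(-.112,.167);go(w[0],w[1],.008,-.167)
E
```

```text
clock: 8.5
tool_pos: [0.5322, 0.1407, 0.0967]
eef_rot: [0.997, -0.083, 0.001, -0.0]
contact_force: [-0.3, 0.5, -0.0]
opening: 0.005
finger_force: 0.0
clock: 8.9
tool_pos: [0.531, 0.1404, 0.0065]
eef_rot: [0.997, -0.083, -0.001, 0.0]
contact_force: [-0.6, -0.7, -0.5]
opening: 0.006
finger_force: 0.0
pos [0.531  0.1404 0.0065] yaw -0.167 q7 -2.09 open 0.006 F [-0.6 -0.7 -0.5]
row [-0.0009  0.0452 -0.0014] [ 0.001  0.002 -0.   ] rows>= 1
```

```bash
python3 steer.py '[[0,0,0.006,0,0,0,0],[0,0,0.012,0,0,0,0],[0,0,0.018,0,0,0,0],[0,0,0.024,0,0,0,0],[0,0,0.03,0,0,0,0],[0,0,0.036,0,0,0,0],[0,0,0.041,0,0,0,0],[0,0,0.045,0,0,0,0],[0,0,0.045,0,0,0,0]]'; python3 steer.py '[[0,0,0.03,-0.003,0,0,0],[0,0,-0.02,-0.1,0,0,0],[0,0,-0.02,-0.2,0,0,0],[0,-0.05,-0.06,-0.25,0,0,0],[0,-0.1,-0.1,-0.25,0,0,0],[0,-0.15,-0.13,-0.25,0,0,0],[0,-0.17,-0.13,-0.25,0,0,0]]';python3 - <<'E'
from seg import *
import model
ims=[]
for n in("top","side"):
    im=r.snapshot(n)[:,:,::-1].copy();cv2.imwrite(f"pics/{n}3.png",im)
t=cv2.imread("pics/top3.png")[75:275,100:420]; cv2.imwrite("pics/top3z.png",cv2.resize(t,(800,500),interpolation=cv2.INTER_CUBIC))
E
```

```text
clock: 9.8
tool_pos: [0.5228, 0.0948, 0.0097]
eef_rot: [0.996, -0.084, -0.0, 0.0]
contact_force: [-0.6, -0.5, -0.6]
opening: 0.007
finger_force: 0.0
clock: 10.5
tool_pos: [0.4257, 0.2099, 0.2309]
eef_rot: [0.996, -0.084, 0.001, -0.0]
contact_force: [0.1, 2.0, 0.2]
opening: 0.006
finger_force: 0.0
```

View pics/top3z.png

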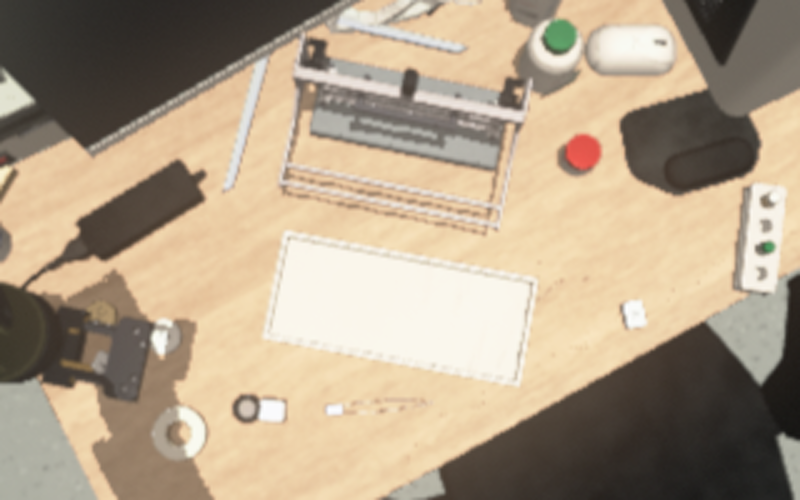

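```bash
cat >> model.py <<'E'
LT=np.array([[-.0635,.1495,.016],[.0635,.1495,.016],[.0635,-.1495,.016],[-.0635,-.1495,.016]])
def tray(tc):
    g=least_squares(lambda p:(proj("top",T(p,LT))-np.array(tc)).ravel(),[.5,-.04,-.17]);print("tray",g.x.round(4),"res px",g.fun.round(1),"loc",loc(g.x).round(4),"dyaw",round(g.x[2]-P0[2],3));return g.x
E
python3 - <<'E'
from model import *
tray([zt(264,338),zt(288,232),zt(538,279),zt(518,384)])
w=W(-.26,-.01);go(w[0],w[1],.23,-.167)
E
```

```text
tray [ 0.4923 -0.1023 -0.1595] res px [-0.6  0.1 -1.4 -0.8  0.8 -0.5  1.2  1.2] loc [-0.1089 -0.0335] dyaw 0.008
pos [0.4221 0.2142 0.2315] yaw -0.157 q7 -2.27 open 0.002 F [ 1.1 -0.3  0.4]
row [-0.0321  0.2765  0.0006] [-0.004  0.001  0.01 ] rows>= 6
```

```bash
python3 - <<'E'
from model import *
w=W(-.112,-.222);print(w);go(w[0],w[1],.23,-.167)
E
python3 steer.py '[[0,-0.02,0.25,0,0,0,0],[0,-0.02,0.25,0,0,0,0],[0,-0.02,0.25,0,0,0,0],[0,-0.02,0.25,0,0,0,0],[0,-0.02,0.25,0,0,0,0],[0,-0.02,0.25,0,0,0,0]]';python3 - <<'E'
from model import *
w=W(-.112,-.222);print(w);go(w[0],w[1],.1,-.167)
E
```

```text
[ 0.45795624 -0.28759433  0.        ]
pos [0.4221 0.2142 0.2315] yaw -0.157 q7 -2.27 open 0.002 F [ 1.1 -0.3  0.4]
row [ 1.137e-01  4.900e-01 -3.000e-04] [-0.004  0.001  0.01 ] rows>= 11
clock: 11.2
tool_pos: [0.3612, -0.0418, 0.2292]
eef_rot: [0.996, -0.091, -0.002, 0.002]
contact_force: [-0.0, 0.6, 0.2]
opening: 0.007
finger_force: 0.0
[ 0.45795624 -0.28759433  0.        ]
pos [ 0.3612 -0.0418  0.2292] yaw -0.182 q7 -1.8 open 0.007 F [-0.   0.6  0.2]
row [0.1402 0.2236 0.1295] [ 0.004  0.004 -0.015] rows>= 6
```

```bash
python3 steer.py '[[0,0.14,0.224,0.02,0,0,-0.015],[0,0.14,0.224,0.02,0,0,-0.015],[0,0.14,0.224,0.02,0,0,-0.015],[0,0.14,0.224,0.02,0,0,-0.015],[0,0.14,0.224,0.02,0,0,-0.015],[0,0.14,0.224,0.02,0,0,-0.015],[0,0.14,0.224,0.08,0,0,-0.015],[0,0.14,0.224,0.13,0,0,-0.015],[0,0.14,0.224,0.13,0,0,-0.015]]';python3 - <<'E'
from model import *
w=W(-.112,-.222);print(w);go(w[0],w[1],.008,-.167)
im=r.snapshot("top")[:,:,::-1];cv2.imwrite("pics/t4.png",cv2.resize(im[75:275,100:420],(800,500),interpolation=cv2.INTER_CUBIC))
E
```

```text
clock: 12.1
tool_pos: [0.4622, -0.2767, 0.0947]
eef_rot: [0.997, -0.076, -0.005, -0.002]
contact_force: [-1.6, 0.6, 0.0]
opening: 0.006
finger_force: 0.0
[ 0.45795624 -0.28759433  0.        ]
pos [ 0.4622 -0.2767  0.0947] yaw -0.152 q7 -1.36 open 0.006 F [-1.6  0.6  0. ]
row [-0.0016  0.0117  0.0867] [-0.003  0.01   0.015] rows>= 2
```

```bash
python3 steer.py '[[0,-0.003,0.012,0,0,0,0.015],[0,-0.003,0.012,0.03,0,0,0.015],[0,-0.003,0.012,0.06,0,0,0.015],[0,-0.003,0.012,0.087,0,0,0.015],[0,-0.003,0.012,0.087,0,0,0.015]]';python3 - <<'E'
from model import *
w=W(-.112,-.167);go(w[0],w[1],.008,-.167); print(loc(r.get_state()["tool_pos"]))
E
```

```text
clock: 12.65
tool_pos: [0.4604, -0.2908, 0.0124]
eef_rot: [0.996, -0.084, -0.001, 0.0]
contact_force: [-0.0, 0.3, -0.2]
opening: 0.007
finger_force: 0.0
pos [ 0.4604 -0.2908  0.0124] yaw -0.168 q7 -1.37 open 0.007 F [-0.   0.3 -0.2]
row [-0.003  -0.0577  0.0044] [ 0.     0.001 -0.001] rows>= 2
[-0.10907064 -0.22473709]
```

```bash
python3 steer.py '[[0,0,-0.006,0.004,0,0,0],[0,0,-0.012,0.004,0,0,0],[0,0,-0.018,0.004,0,0,0],[0,0,-0.024,0.004,0,0,0],[0,0,-0.03,0.004,0,0,0],[0,0,-0.036,0.004,0,0,0]]';python3 steer.py '[[0,0,-0.006,0,0,0,0],[0,0,-0.011,0,0,0,0],[0,0,-0.016,0,0,0,0],[0,0,-0.020,0,0,0,0],[0,0,-0.021,0,0,0,0]]'; python3 steer.py '[[0,0,0.005,0,0,0,0],[0,0,0.02,-0.01,0,0,0],[0,-0.03,0.04,-0.06,0,0,0],[0.8,-0.08,0.04,-0.1,0,0,0],[0.8,-0.13,0.04,-0.1,0,0,0],[0.8,-0.15,0.01,-0.1,0,0,0],[0.8,-0.15,0.01,-0.1,0,0,0]]';python3 - <<'E'
from model import *
im=r.snapshot("top")[:,:,::-1];cv2.imwrite("pics/t5.png",cv2.resize(im[75:275,100:420],(800,500),interpolation=cv2.INTER_CUBIC))
w=W(-.215,0);go(w[0],w[1],.1,-.167); print(loc(r.get_state()["tool_pos"]))
E
```

```text
clock: 13.25
tool_pos: [0.4671, -0.2544, 0.009]
eef_rot: [0.997, -0.084, 0.0, 0.0]
contact_force: [-0.8, -2.3, 2.1]
opening: 0.004
finger_force: 1.1
clock: 13.75
tool_pos: [0.4705, -0.2332, 0.0086]
eef_rot: [0.997, -0.083, 0.0, -0.0]
contact_force: [-1.6, -1.7, 2.1]
opening: 0.003
finger_force: 1.2
clock: 14.45
tool_pos: [0.3115, -0.2136, 0.1094]
eef_rot: [0.996, -0.083, -0.006, -0.003]
contact_force: [1.1, -0.2, 0.4]
opening: 0.343
finger_force: 0.0
pos [ 0.3168 -0.2163  0.109 ] yaw -0.166 q7 -1.38 open 0.39 F [ 0.9 -0.6 -0.2]
row [ 0.0482 -0.1751  0.0091] [-0.002  0.006  0.001] rows>= 4
[-0.26304647 -0.17517709]
```

View pics/t5.png

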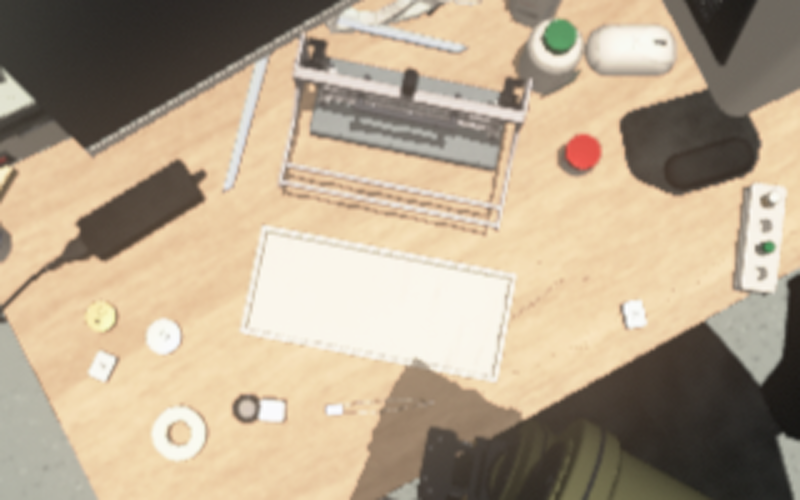

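```bash
python3 - <<'E'
from model import *
t=tray([zt(242,332),zt(265,228),zt(514,274),zt(495,380)])
print("front edge loc",[loc(T(t,[[-.0635,y,0]])[0]) for y in(-.035,.035)])
print("tweezers",[plane("top",zt(*q),.006)[:2].round(3).tolist() for q in((328,405),(345,405),(425,398),(425,407))],[loc(plane("top",zt(*q),.006)).round(3).tolist() for q in((345,405),(425,398),(425,407))])
w=W(-.197,0);print(w);go(w[0],w[1],.1,-.167)
E
```

```text
tray [ 0.4971 -0.0758 -0.1602] res px [-1.   0.5 -1.3 -1.2  1.2 -0.3  1.1  0.9] loc [-0.1086 -0.0067] dyaw 0.007
front edge loc [array([-0.17189525, -0.04212905]), array([-0.17237254,  0.02786933])]
tweezers [[0.38, -0.021], [0.38, -0.04], [0.391, -0.131], [0.38, -0.132]] [[-0.23, 0.009], [-0.204, -0.079], [-0.214, -0.081]]
[ 0.41104069 -0.05455371  0.        ]
pos [ 0.3168 -0.2163  0.109 ] yaw -0.166 q7 -1.38 open 0.39 F [ 0.9 -0.6 -0.2]
row [ 0.0662 -0.1751  0.009 ] [-0.002  0.006  0.001] rows>= 4
```

```bash
python3 steer.py '[[0.6,0.066,-0.185,0,0,0,0],[0.6,0.066,-0.185,0,0,0,0],[0.6,0.066,-0.185,0,0,0,0],[0.6,0.066,-0.185,0,0,0,0],[0.6,0.066,-0.185,0,0,0,0],[0.6,0.066,-0.185,0.009,0,0,0]]';python3 - <<'E'
from model import *
w=W(-.195,.01);go(w[0],w[1],.008,-.167)
E
```

```text
clock: 15.1
tool_pos: [0.419, -0.046, 0.0995]
eef_rot: [0.997, -0.082, 0.002, -0.0]
contact_force: [0.3, -1.0, 0.1]
opening: 0.601
finger_force: 0.0
pos [ 0.419  -0.046   0.0995] yaw -0.164 q7 -1.64 open 0.601 F [ 0.3 -1.   0.1]
row [-0.0047 -0.0002  0.0915] [-0.001 -0.004  0.003] rows>= 2
```

```bash
python3 steer.py '[[0.6,-0.004,0,0.03,0,0,0],[0.6,-0.004,0,0.06,0,0,0],[0.6,-0.004,0,0.09,0,0,0],[0.6,-0.004,0,0.09,0,0,0]]';python3 - <<'E'
from model import *
w=W(-.07,.01);go(w[0],w[1],.008,-.167);print(loc(r.get_state()["tool_pos"]))
E
```

```text
clock: 15.5
tool_pos: [0.4259, -0.0499, 0.0335]
eef_rot: [0.996, -0.085, -0.016, -0.001]
contact_force: [-1.3, -0.4, -0.1]
opening: 0.601
finger_force: 0.0
pos [ 0.4259 -0.0499  0.0335] yaw -0.171 q7 -1.06 open 0.601 F [-1.3 -0.4 -0.1]
row [ 0.1139 -0.0034  0.0219] [ 0.001  0.032 -0.004] rows>= 3
[-0.18311487  0.00707139]
```

```bash
python3 steer.py '[[0.6,-0.012,0,0,0,0,0],[0.6,-0.012,0,0,0,0,0],[0.6,-0.012,0,0,0,0,0]]';python3 - <<'E'
from model import *
w=W(-.195,.01);go(w[0],w[1],.008,-.167);print(loc(r.get_state()["tool_pos"]),r.get_state()["q"])
E
```

```text
clock: 15.8
tool_pos: [0.4163, -0.0479, 0.0372]
eef_rot: [0.996, -0.085, -0.019, -0.001]
contact_force: [0.0, -0.4, 0.6]
opening: 0.604
finger_force: 0.0
pos [ 0.4163 -0.0479  0.0372] yaw -0.17 q7 -0.73 open 0.604 F [ 0.  -0.4  0.6]
row [-0.001  -0.0026  0.0293] [ 0.002  0.037 -0.003] rows>= 1
[-0.19292876  0.00739579] [-0.01686424  0.87793129  0.04114182  2.27794168 -0.99812675  0.04264884
 -0.73195272]
```

```bash
python3 steer.py '[[0.6,0,-0.002,0,0,-0.04,0],[0.6,0,-0.002,0,0,-0.08,0],[0.6,0,-0.002,0,0,-0.11,0],[0.6,0,-0.002,0,0,-0.11,0],[0.6,0,-0.002,0,0,-0.11,0],[0.6,0,-0.002,0,0,-0.11,0]]';python3 - <<'E'
from model import *
w=W(-.195,.01);go(w[0],w[1],.008,-.167);print(loc(r.get_state()["tool_pos"]),r.get_state()["q"])
E
```

```text
clock: 16.4
tool_pos: [0.4172, -0.0442, 0.0378]
eef_rot: [0.994, -0.085, -0.072, -0.006]
contact_force: [0.1, 0.0, -0.3]
opening: 0.599
finger_force: 0.0
pos [ 0.4172 -0.0442  0.0378] yaw -0.17 q7 -0.8 open 0.599 F [ 0.1  0.  -0.3]
row [0.002  0.0012 0.0298] [-0.     0.145 -0.003] rows>= 1
[-0.19261511  0.01121027] [-0.17168263  0.92117508  0.31005942  2.18316489 -0.91475058  0.33609915
 -0.79659558]
```

```bash
python3 steer.py '[[0.6,0.002,0,0.015,0,0,0],[0.6,0.004,0,0.0275,0,0,0],[0.6,0.004,0,0.0275,0,0,0],[0.6,0.004,0,0.0275,0,0,0]]';python3 - <<'E'
from model import *
w=W(-.10,.01);go(w[0],w[1],.010,-.167);print(loc(r.get_state()["tool_pos"]),r.get_state()["q"])
E
```

```text
clock: 16.8
tool_pos: [0.4173, -0.044, 0.0103]
eef_rot: [0.994, -0.084, -0.073, -0.006]
contact_force: [0.5, -0.5, 0.2]
opening: 0.601
finger_force: 0.0
pos [ 0.4173 -0.044   0.0103] yaw -0.169 q7 -0.78 open 0.601 F [ 0.5 -0.5  0.2]
row [ 0.0916  0.0013 -0.0132] [-0.     0.146 -0.002] rows>= 2
[-0.19256363  0.01146509] [-0.1214123   0.9666086   0.22338905  2.17993816 -0.93619419  0.25568602
 -0.78394206]
```

```bash
python3 steer.py '[[0.6,0.01,0,-0.0014,0,0,0],[0.6,0.02,0,-0.0029,0,0,0],[0.6,0.03,0,-0.0043,0,0.02,0],[0.6,0.04,0,-0.0058,0,0.04,0],[0.6,0.05,0,-0.0072,0,0.06,0],[0.6,0.06,0,-0.0086,0,0.09,0],[0.6,0.07,0,-0.0101,0,0.12,0],[0.6,0.08,0,-0.0115,0,0.145,0],[0.6,0.08,0,-0.0115,0,0.145,0]]';python3 - <<'E'
from model import *
w=W(-.07,.01);go(w[0],w[1],.010,-.167);print(loc(r.get_state()["tool_pos"]),r.get_state()["q"])
E
```

```text
clock: 17.7
tool_pos: [0.4986, -0.0577, 0.0102]
eef_rot: [0.996, -0.084, 0.001, -0.0]
contact_force: [0.3, 0.3, 0.5]
opening: 0.601
finger_force: 0.0
pos [ 0.4986 -0.0577  0.0102] yaw -0.168 q7 -0.79 open 0.601 F [0.3 0.3 0.5]
row [0.0401 0.0014 0.0003] [-0.    -0.002 -0.001] rows>= 1
[-0.1101473   0.01148963] [-0.08537889  0.95765896  0.18171427  2.07845696 -0.93277399  0.1850419
 -0.79490349]
```

```bash
python3 steer.py '[[0.6,0.008,0,0,0,0,0],[0.6,0.016,0,0,0,0,0],[0.6,0.024,0,0,0,0,0],[0.6,0.03,0,0,0,0,0],[0.6,0.034,0,0,0,0,0]]';python3 steer.py '[[0.6,0.003,0,0,0,0,0],[0.6,0.005,0,0,0,0,0],[0.6,0.006,0,0,0,0,0]]';python3 - <<'E'
from model import *
go(.5,0,.010,-.167);print(loc(r.get_state()["tool_pos"]))
im=r.snapshot("side")[:,:,::-1];cv2.imwrite("pics/s6.png",im);im=r.snapshot("top")[:,:,::-1];cv2.imwrite("pics/t6.png",cv2.resize(im[75:275,100:420],(800,500),interpolation=cv2.INTER_CUBIC))
E
```

```text
clock: 18.2
tool_pos: [0.5318, -0.0629, 0.0098]
eef_rot: [0.997, -0.083, 0.0, 0.0]
contact_force: [-2.2, 0.7, 1.1]
opening: 0.596
finger_force: 0.9
clock: 18.5
tool_pos: [0.5371, -0.0639, 0.0098]
eef_rot: [0.997, -0.084, -0.0, 0.0]
contact_force: [-0.9, -0.0, 0.2]
opening: 0.599
finger_force: 0.5
pos [ 0.5371 -0.0639  0.0098] yaw -0.167 q7 -0.85 open 0.599 F [-0.9 -0.   0.2]
row [-0.0472 -0.0568 -0.0002] [ 0.  0. -0.] rows>= 2
[-0.07115644  0.01172823]
```

```bash
python3 steer.py '[[0.6,0.002,0,0,0,0,0],[0.6,0.004,0,0,0,0,0],[0.6,0.004,0,0,0,0,0]]'; python3 steer.py '[[0.6,0.001,0,0,0,0,0],[0.6,0.002,0,0,0,0,0],[0.6,0.002,0,0,0,0,0]]'
```

```text
clock: 18.9
tool_pos: [0.5415, -0.0647, 0.0099]
eef_rot: [0.997, -0.084, 0.0, 0.0]
contact_force: [-0.0, -0.2, -0.2]
opening: 0.599
finger_force: 0.0
clock: 19.2
tool_pos: [0.5428, -0.065, 0.0099]
eef_rot: [0.996, -0.084, -0.0, 0.0]
contact_force: [-1.5, -0.1, 0.7]
opening: 0.597
finger_force: 0.6
```

View pics/t6.png

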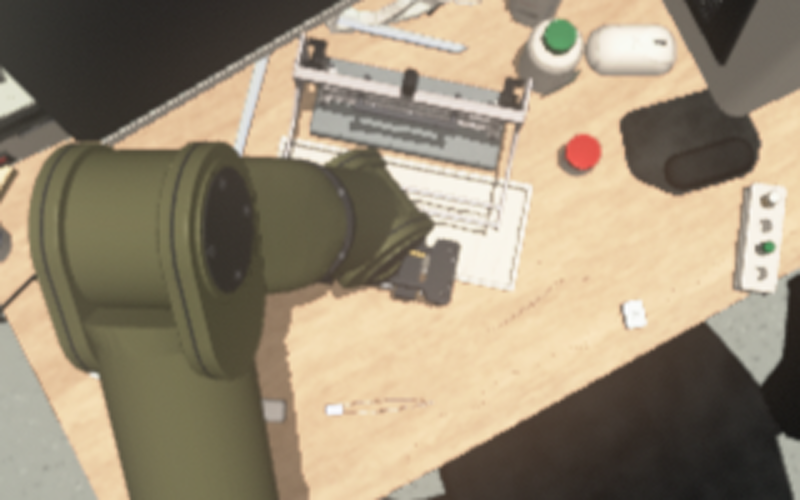

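```bash
python3 steer.py '[[0.6,0.001,0,0,0,0,0],[0.6,0.002,0,0,0,0,0],[0.6,0.002,0,0,0,0,0]]'; python3 steer.py '[[0.6,0.001,0,0,0,0,0],[0.6,0.002,0,0,0,0,0],[0.6,0.002,0,0,0,0,0]]'
```

```text
clock: 19.5
tool_pos: [0.545, -0.0653, 0.0099]
eef_rot: [0.996, -0.084, 0.0, 0.0]
contact_force: [-1.2, 1.0, 0.7]
opening: 0.596
finger_force: 0.5
clock: 19.8
tool_pos: [0.547, -0.0656, 0.0099]
eef_rot: [0.997, -0.084, 0.0, 0.0]
contact_force: [-0.9, 0.5, 1.0]
opening: 0.601
finger_force: 0.5
```

```bash
python3 steer.py '[[0.6,-0.02,0,0,0,0,0],[0.6,-0.05,0,-0.03,0,0,0],[0.6,-0.08,0,-0.08,0,0,0],[0.6,-0.1,0.03,-0.13,0,0,0],[0.6,-0.12,0.08,-0.18,0,0,0],[0.6,-0.13,0.13,-0.2,0,0,0],[0.6,-0.13,0.18,-0.2,0,0,0],[0.6,-0.13,0.2,-0.2,0,0,0],[0.6,-0.13,0.25,-0.2,0,0,0]]';python3 - <<'E'
from model import *
im=r.snapshot("side")[:,:,::-1];cv2.imwrite("pics/s7.png",im);t=r.snapshot("top")[:,:,::-1];cv2.imwrite("pics/t7.png",t)
a=cv2.resize(t[95:215,190:330],(560,480),interpolation=cv2.INTER_CUBIC);cv2.imwrite("pics/t7z.png",a)
go(.5,0,.2,-.167)
E
```

```text
clock: 20.7
tool_pos: [0.3787, -0.284, 0.2112]
eef_rot: [0.997, -0.083, 0.002, 0.001]
contact_force: [1.3, -0.9, -0.5]
opening: 0.596
finger_force: 0.0
pos [ 0.377  -0.2908  0.2115] yaw -0.179 q7 -0.6 open 0.599 F [ 0.   0.6 -0.6]
row [ 0.0691 -0.3082  0.0092] [ 0.009 -0.005 -0.012] rows>= 7
```

View pics/t7z.png

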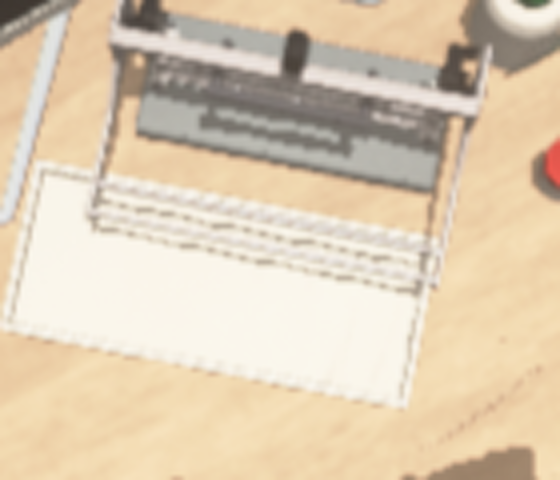

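Tray has been knocked: it now lies left of and in front of its place (corners at crop (40,162), (5,330), (407,407)). I've viewed 12 pictures, so from here I'll measure by code, starting with an automatic tray fit.

```bash
cat >> model.py <<'E'
def trayfit(im,x0,verbose=1):
    "fit tray outline in a top RGB picture: mask of white vs rendered rectangle, soft IoU by distance transform at mask border"
    z0=(170,110,345,240); big=cv2.resize(im[z0[1]:z0[3],z0[0]:z0[2]],None,fx=4,fy=4,interpolation=cv2.INTER_CUBIC).astype(int)
    sat=(big.max(2)-big.min(2)); white=((sat<33)&(big.min(2)>170))|((sat<33)&(big.max(2)<200)); w=white.astype(np.float32)
    w=cv2.GaussianBlur(w,(0,0),2)
    def cost(p):
        q=((proj("top",T(p,LT))-[z0[0],z0[1]]+.5)*4-.5)
        m=np.zeros(w.shape,np.float32);cv2.fillPoly(m,[np.round(q*16).astype(np.int32)],1,cv2.LINE_AA,4)
        big2=q.mean(0)+(q-q.mean(0))*1.12; ring=np.zeros(w.shape,np.float32);cv2.fillPoly(ring,[np.round(big2*16).astype(np.int32)],1,cv2.LINE_AA,4)
        return -(w*m).sum()+(w*(ring-m)).sum()+0*m.sum()-((1-w)*(ring-m)).sum()*.5
    from scipy.optimize import minimize
    f=minimize(cost,x0,method="Nelder-Mead",options=dict(initial_simplex=np.array(x0)+np.array([[0,0,0],[.01,0,0],[0,.01,0],[0,0,.05]]),xatol=1e-4,fatol=1))
    print("trayfit",f.x.round(4),"loc",loc(f.x).round(4),"dyaw",round(f.x[2]-P0[2],3));return f.x
E
python3 - <<'E'
from model import *
zz=lambda X,Y:(190+(X+.5)/4-.5,95+(Y+.5)/4-.5)
L3=LT[[0,1,3]];tc=np.array([zz(5,330),zz(40,162),zz(407,407)])
g=least_squares(lambda p:(proj("top",T(p,L3))-tc).ravel(),[.56,-.04,-.17]);print(g.x,g.fun,loc(g.x),g.x[2]-P0[2])
im=cv2.imread("pics/t7.png")[:,:,::-1];trayfit(im,g.x)
for k in(3,):trayfit(cv2.imread("pics/top3.png")[:,:,::-1],[.4923,-.1023,-.1595])
trayfit(cv2.imread("pics/top0.png")[:,:,::-1],[.5023,-.0373,-.188])
E
```

```text
[ 0.58474523 -0.05685636 -0.16350671] [-0.75858094  0.00627263 -0.4346241  -0.49497872  1.19082314  0.44070589] [-0.0253293   0.02660339] 0.0034932918629473897
trayfit [ 0.5845 -0.0549 -0.1685] loc [-0.0259  0.0285] dyaw -0.001
trayfit [ 0.4925 -0.1008 -0.1614] loc [-0.109 -0.032] dyaw 0.006
trayfit [ 0.5021 -0.0361 -0.1972] loc [-0.1102  0.0333] dyaw -0.03
```

The fit agrees with the hand-picked corners. The tray is square, at stand (-26,+28) mm. Cause check: the first overshoot came from my retreat row (its dy=+0.03 pushed on), and this shift is the real knock. Plan: pull it back from inside with both fingers, push it sideways, then push it in again.

```bash
python3 steer.py '[[0.5,0.1,-0.21,0,0,0,0],[0.5,0.13,-0.25,0,0,0,0],[0.5,0.13,-0.28,0,0,0,0],[0.5,0.13,-0.28,0,0,0,0],[0.5,0.13,-0.28,0,0,0,0],[0.5,0.13,-0.28,0,0,0,0],[0.5,0.13,-0.28,0,0,0,0],[0.5,0.13,-0.28,0,0,0,0]]';python3 - <<'E'
from model import *
w=W(-.066,.02);go(w[0],w[1],.1,-.167);print(loc(r.get_state()["tool_pos"]))
E
```

```text
clock: 21.6
tool_pos: [0.5544, -0.0247, 0.2091]
eef_rot: [0.997, -0.081, 0.0, -0.0]
contact_force: [-0.7, -0.2, 0.6]
opening: 0.501
finger_force: 0.0
pos [ 0.5544 -0.0247  0.2091] yaw -0.162 q7 -1.16 open 0.501 F [-0.7 -0.2  0.6]
row [-0.0056  0.0333  0.1091] [-0.    -0.     0.005] rows>= 3
[-0.06062979  0.05330904]
```

```bash
python3 steer.py '[[0.5,-0.006,0.033,0,0,0,-0.005],[0.5,-0.006,0.033,0.04,0,0,-0.005],[0.5,-0.006,0.033,0.08,0,0,-0.005],[0.5,-0.006,0.033,0.12,0,0,-0.005],[0.5,-0.006,0.033,0.15,0,0,-0.005],[0.5,-0.006,0.033,0.17,0,0,-0.005],[0.5,-0.006,0.033,0.17,0,0,-0.005]]';python3 - <<'E'
from model import *
w=W(-.066,.02);go(w[0],w[1],.009,-.167);print(loc(r.get_state()["tool_pos"]))
E
```

```text
clock: 22.3
tool_pos: [0.5393, -0.0609, 0.0379]
eef_rot: [0.997, -0.083, -0.002, 0.001]
contact_force: [0.3, -0.3, 0.2]
opening: 0.499
finger_force: 0.0
pos [ 0.5393 -0.0609  0.0379] yaw -0.166 q7 -0.9 open 0.499 F [ 0.3 -0.3  0.2]
row [ 0.0037 -0.005   0.0289] [0.001 0.005 0.001] rows>= 1
[-0.06950939  0.01500531]
```

```bash
python3 steer.py '[[0.5,0.003,0,0.015,0,0,0],[0.5,0.003,0,0.0285,0,0,0],[0.5,0.003,0,0.0285,0,0,0],[0.5,-0.003,0,0.0285,0,0,0],[0.5,-0.011,0,0.0285,0,0,0],[0.5,-0.019,0,0.0285,0,0,0],[0.5,-0.027,0,0.0285,0,0,0],[0.5,-0.035,0,0.0285,0,0,0],[0.5,-0.043,0,0.0285,0,0,0],[0.5,-0.048,0,0.0285,0,0,0]]';python3 steer.py '[[0.5,0.004,0,0,0,0,0],[0.5,0.004,0,-0.03,0,0,0],[0.3,0.004,-0.03,-0.08,0,0,0],[0,0.004,-0.08,-0.1,0,0,0],[0,0.004,-0.13,-0.1,0,0,0],[0,0.004,-0.18,-0.1,0,0,0],[0,0.04,-0.21,-0.1,0,0,0],[0,0.04,-0.21,-0.1,0,0,0]]';python3 - <<'E'
from model import *
t=trayfit(r.snapshot("top"),[.541,-.047,-.167]);l=loc(t)
w=W(l[0],l[1]+.1495+.0175+.012);go(w[0],w[1],.1,-.167);print(loc(r.get_state()["tool_pos"]),loc(w))
E
```

```text
clock: 23.3
tool_pos: [0.494, -0.0511, 0.0114]
eef_rot: [0.997, -0.081, 0.0, -0.0]
contact_force: [1.3, -0.6, 0.5]
opening: 0.5
finger_force: 0.8
clock: 24.1
tool_pos: [0.5718, 0.1572, 0.1107]
eef_rot: [0.997, -0.076, 0.002, -0.002]
contact_force: [-0.5, -1.0, -0.2]
opening: 0.003
finger_force: 0.0
trayfit [ 0.5401 -0.0457 -0.1577] loc [-0.0712  0.0302] dyaw 0.009
pos [0.57   0.1537 0.1106] yaw -0.155 q7 -1.34 open 0.006 F [ 1.  -0.9 -1.3]
row [0.0033 0.0227 0.0106] [-0.001 -0.002  0.012] rows>= 1
[-0.07483204  0.23182716] [-0.07122086  0.20919513]
```

```bash
python3 steer.py '[[0,-0.006,0.024,0,0,0,0.012],[0,-0.006,0.024,0.02,0,0,0.012],[0,-0.006,0.024,0.05,0,0,0.012],[0,-0.006,0.024,0.08,0,0,0.012],[0,-0.006,0.024,0.1,0,0,0.012],[0,-0.006,0.024,0.1,0,0,0.012]]';python3 - <<'E'
from model import *
w=W(-.08,.169);go(w[0],w[1],.009,-.167);print(loc(r.get_state()["tool_pos"]))
E
```

```text
clock: 24.75
tool_pos: [0.5553, 0.125, 0.0088]
eef_rot: [0.996, -0.088, -0.003, 0.001]
contact_force: [-0.6, 0.4, -0.8]
opening: 0.005
finger_force: 0.0
pos [0.5553 0.125  0.0088] yaw -0.177 q7 -1.19 open 0.005 F [-0.6  0.4 -0.8]
row [ 0.0049  0.032  -0.0001] [ 0.003  0.006 -0.01 ] rows>= 1
[-0.08462277  0.20103168]
```

```bash
python3 steer.py '[[0,0.003,0.005,0,0,0,0],[0,0.003,0.01,0,0,0,0],[0,0.003,0.015,0,0,0,0],[0,0.003,0.02,0,0,0,0],[0,0.003,0.025,0,0,0,0],[0,0.003,0.029,0,0,0,0],[0,0.003,0.032,0,0,0,0],[0,0.003,0.032,0,0,0,0]]';python3 steer.py '[[0,-0.002,-0.01,0,0,0,0],[0,-0.004,-0.02,-0.03,0,0,0],[0,-0.01,-0.02,-0.08,0,0,0],[0,-0.06,-0.02,-0.1,0,0,0],[0,-0.1,0,-0.1,0,0,0],[0,-0.12,0.05,-0.1,0,0,0],[0.6,-0.12,0.1,-0.1,0,0,0],[0.6,-0.12,0.15,-0.1,0,0,0]]';python3 - <<'E'
from model import *
t=trayfit(r.snapshot("top"),[.535,-.075,-.167]);l=loc(t)
w=W(l[0]-.0635-.009-.016,l[1]);go(w[0],w[1],.1,-.167);print(loc(r.get_state()["tool_pos"]),loc(w))
E
```

```text
clock: 25.55
tool_pos: [0.5564, 0.0955, 0.0121]
eef_rot: [0.996, -0.087, 0.001, -0.001]
contact_force: [0.4, 2.6, 6.8]
opening: 0.004
finger_force: 3.1
clock: 26.35
tool_pos: [0.4107, -0.0291, 0.1114]
eef_rot: [0.996, -0.086, -0.0, 0.0]
contact_force: [1.6, -1.0, 1.1]
opening: 0.163
finger_force: 0.0
trayfit [ 0.5385 -0.0628 -0.1577] loc [-0.07   0.013] dyaw 0.009
pos [ 0.4092 -0.0422  0.1121] yaw -0.193 q7 -0.85 open 0.208 F [-1.1 -4.8  1.3]
row [ 0.0423 -0.0023  0.0121] [ 0.009 -0.002 -0.026] rows>= 1
[-0.20086123  0.01192337] [-0.15848598  0.01301553]
```

```bash
python3 steer.py '[[0.6,0.042,0,0.01,0,0,-0.02],[0.6,0.042,0,0.01,0,0,-0.026],[0.6,0.042,0,0.04,0,0,-0.026],[0.6,0.042,0,0.07,0,0,-0.026],[0.6,0.042,0,0.102,0,0,-0.026],[0.6,0.042,0,0.102,0,0,-0.026],[0.6,0.042,0,0.102,0,0,-0.026]]';python3 - <<'E'
from model import *
w=W(-.075,.012);go(w[0],w[1],.009,-.167);print(loc(r.get_state()["tool_pos"]))
E
```

```text
clock: 27.1
tool_pos: [0.457, -0.0363, 0.0122]
eef_rot: [0.997, -0.075, -0.004, 0.001]
contact_force: [0.5, 0.1, 0.9]
opening: 0.603
finger_force: 0.0
pos [ 0.457  -0.0363  0.0122] yaw -0.15 q7 -0.74 open 0.603 F [0.5 0.1 0.9]
row [0.0795 0.015  0.0026] [0.002 0.007 0.017] rows>= 2
[-0.15471124  0.02563112]
```

```bash
python3 steer.py '[[0.6,0,0.014,0,0,0,0.017],[0.6,0.01,0.0145,0.002,0,0,0.017],[0.6,0.02,0.0145,0.002,0,0,0.017],[0.6,0.03,0.0145,0.002,0,0,0.017],[0.6,0.04,0.0145,0.002,0,0,0.017],[0.6,0.05,0.0145,0.002,0,0,0.017],[0.6,0.06,0.015,0.002,0,0,0.017],[0.6,0.07,0.015,0.002,0,0,0.017],[0.6,0.077,0.015,0.002,0,0,0.017]]'; python3 steer.py '[[0.6,0.003,0,0,0,0,0],[0.6,0.006,0,0,0,0,0],[0.6,0.008,0,0,0,0,0],[0.6,0.008,0,0,0,0,0]]';python3 - <<'E'
from model import *
go(*W(-.06,.012,.009),-.167);print(loc(r.get_state()["tool_pos"]))
t=r.snapshot("top");cv2.imwrite("pics/t8.png",t[:,:,::-1]);trayfit(t,[.61,-.09,-.167])
E
```

```text
clock: 28.0
tool_pos: [0.5318, -0.062, 0.0114]
eef_rot: [0.997, -0.083, -0.003, 0.001]
contact_force: [-1.9, 0.4, 1.8]
opening: 0.596
finger_force: 0.9
clock: 28.4
tool_pos: [0.5391, -0.0636, 0.0096]
eef_rot: [0.997, -0.083, -0.004, 0.0]
contact_force: [-0.8, -0.3, 0.2]
opening: 0.596
finger_force: 0.3
pos [ 0.5391 -0.0636  0.0096] yaw -0.166 q7 -0.83 open 0.596 F [-0.8 -0.3  0.2]
row [0.0092 0.0004 0.0005] [0.001 0.007 0.001] rows>= 1
[-0.06918977  0.01236859]
trayfit [ 0.6057 -0.0728 -0.1713] loc [-0.002   0.0143] dyaw -0.004
```

```bash
python3 steer.py '[[0.6,0.002,0,0,0,0,0],[0.6,0.004,0,0,0,0,0],[0.6,0.005,0,0,0,0,0],[0.6,0.005,0,0,0,0,0]]'; python3 steer.py '[[0.6,0.002,0,0,0,0,0],[0.6,0.003,0,0,0,0,0],[0.6,0.003,0,0,0,0,0]]';python3 steer.py '[[0.6,0.002,0,0,0,0,0],[0.6,0.003,0,0,0,0,0],[0.6,0.003,0,0,0,0,0]]'
```

```text
clock: 28.85
tool_pos: [0.5443, -0.0646, 0.0094]
eef_rot: [0.997, -0.083, -0.003, 0.0]
contact_force: [-0.0, 0.4, -0.6]
opening: 0.603
finger_force: 0.3
clock: 29.15
tool_pos: [0.5474, -0.065, 0.0094]
eef_rot: [0.997, -0.083, -0.003, 0.0]
contact_force: [-0.4, 0.5, -0.7]
opening: 0.603
finger_force: 0.2
clock: 29.45
tool_pos: [0.5488, -0.065, 0.0093]
eef_rot: [0.997, -0.083, -0.005, -0.0]
contact_force: [-3.7, 1.3, 3.4]
opening: 0.605
finger_force: 2.2
```

```bash
python3 steer.py '[[0.6,-0.02,0,0,0,0,0],[0.6,-0.04,0,-0.03,0,0,0],[0.6,-0.08,0,-0.08,0,0,0],[0.6,-0.1,-0.05,-0.12,0,0,0],[0.6,-0.11,-0.1,-0.13,0,0,0],[0.6,-0.11,-0.15,-0.13,0,0,0],[0.6,-0.11,-0.2,-0.13,0,0,0],[0.6,-0.11,-0.25,-0.13,0,0,0],[0.6,-0.11,-0.3,-0.13,0,0,0]]';python3 - <<'E'
from model import *
t=r.snapshot("top");cv2.imwrite("pics/t9.png",t[:,:,::-1]);s=r.snapshot("side")[:,:,::-1];cv2.imwrite("pics/s9.png",s);trayfit(t,[.61,-.085,-.167])
a=cv2.resize(t[75:275,100:360,::-1],(520,400),interpolation=cv2.INTER_CUBIC);b=cv2.resize(s[150:350,165:305],(280,400),interpolation=cv2.INTER_CUBIC);cv2.imwrite("pics/v9.png",np.hstack([a,b]))
go(.4527,.169,.12,-.167)
E
```

```text
clock: 30.35
tool_pos: [0.4891, 0.228, 0.1405]
eef_rot: [0.997, -0.082, -0.002, -0.0]
contact_force: [1.4, -0.0, 0.6]
opening: 0.603
finger_force: 0.0
trayfit [ 0.6176 -0.0739 -0.1701] loc [0.0099 0.0152] dyaw -0.003
pos [0.4889 0.2352 0.1392] yaw -0.151 q7 -1.44 open 0.601 F [-0.9 -0.2 -0.9]
row [-0.0257  0.071   0.019 ] [-0.005  0.005  0.016] rows>= 2
```

View pics/v9.png

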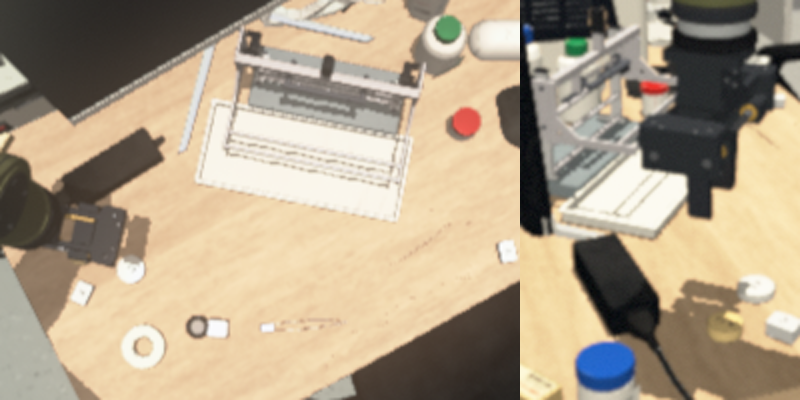

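The tray is square, at stand (+10,+15) mm, with the foot contact felt at 3.7 N. The right half shows the gripper above the discs and block N. Comparing push and pull contacts, the cameras read about 4 mm short along x, so I'll add that. Next I refine the specimens from the first picture.

```bash
python3 - <<'E'
from model import *
t=cv2.imread("pics/top0.png")[:,:,::-1].astype(int)
for nm,(u,v),z in(("disc",(165,209),.010),("yel",(140,201),.012),("blkN",(140,221),.015),("blkF",(353,200),.015)):
    b=cv2.resize(t[v-12:v+13,u-12:u+13].astype(np.float32),None,fx=8,fy=8,interpolation=cv2.INTER_CUBIC)
    m=((b[...,0]-b[...,1])<18)&(b[...,1]>150); k,l,s,c=cv2.connectedComponentsWithStats(m.astype(np.uint8)); i=l[100,100]
    ct=max(cv2.findContours((l==i).astype(np.uint8),0,1)[0],key=cv2.contourArea);px=lambda q:(np.array(q)+.5)/8-.5+[u-12,v-12]
    w=plane("top",px(c[i]),z); bp=[plane("top",px(q),z)[:2] for q in cv2.boxPoints(cv2.minAreaRect(ct))]
    e=[bp[1]-bp[0],bp[2]-bp[1]];e.sort(key=np.linalg.norm);L=e[1]
    print(nm,w.round(4),"sides",[round(float(np.linalg.norm(x)),4) for x in e],"long yaw",round(float(np.arctan2(L[1],L[0])),3))
go(.456,.169,.12,-.167)
E
```

```text
disc [0.4528 0.1697 0.01  ] sides [0.0403, 0.0425] long yaw -3.092
yel [0.4733 0.2409 0.012 ] sides [0.0324, 0.0337] long yaw -3.084
blkN [0.4171 0.2357 0.015 ] sides [0.0251, 0.0326] long yaw -0.409
blkF [ 0.493  -0.3688  0.015 ] sides [0.0272, 0.0339] long yaw -2.945
pos [0.4889 0.2352 0.1392] yaw -0.151 q7 -1.44 open 0.601 F [-0.9 -0.2 -0.9]
row [-0.0224  0.0705  0.0189] [-0.005  0.005  0.016] rows>= 2
```

```bash
python3 steer.py '[[0.65,-0.022,0.07,0.02,0,0,0.016],[0.65,-0.022,0.07,0.02,0,0,0.016],[0.65,-0.022,0.07,0.05,0,0,0.016],[0.65,-0.022,0.07,0.08,0,0,0.016],[0.65,-0.022,0.07,0.08,0,0,0.016]]' 20; python3 -c "
from h import *
go(.4565,.169,.003,-.167)"
```

```text
clock: 30.95
tool_pos: [0.4532, 0.1596, 0.0582]
eef_rot: [0.996, -0.091, -0.005, -0.0]
contact_force: [-0.6, 0.5, 0.2]
opening: 0.649
finger_force: 0.0
pos [0.4532 0.1596 0.0582] yaw -0.182 q7 -1.22 open 0.649 F [-0.6  0.5  0.2]
row [ 0.0022 -0.0099  0.0551] [ 0.001  0.011 -0.015] rows>= 2
```

```bash
python3 steer.py '[[0.65,0.001,-0.006,0.0,0,0,-0.007],[0.65,0.001,-0.006,0.025,0,0,-0.007],[0.65,0.001,-0.006,0.045,0,0,-0.007],[0.65,0.001,-0.006,0.045,0,0,-0.007]]'; python3 -c "
from h import *
go(.4565,.169,.003,-.167)"
```

```text
clock: 31.35
tool_pos: [0.4564, 0.1657, 0.0148]
eef_rot: [0.996, -0.087, -0.004, 0.0]
contact_force: [0.1, 0.2, 0.7]
opening: 0.65
finger_force: 0.0
pos [0.4564 0.1657 0.0148] yaw -0.174 q7 -1.23 open 0.65 F [0.1 0.2 0.7]
row [-0.0003 -0.0033  0.0118] [ 0.001  0.007 -0.007] rows>= 1
```

```bash
python3 steer.py '[[0.65,0,-0.003,0.006,0,0.005,-0.007],[0.65,0,-0.003,0.012,0,0.005,-0.007],[0.65,0,-0.003,0.012,0,0.005,-0.007],[0.4,0,-0.003,0.012,0,0.005,-0.007],[0.0,0,-0.003,0.012,0,0.005,-0.007],[0.0,0,-0.003,0.012,0,0.005,-0.007],[0.0,0,-0.003,0.012,0,0.005,-0.007],[0.0,0,-0.003,0.012,0,0.005,-0.007]]' 25; python3 -c "
from h import *
go(.4565,.169,.1,-.167)"
```

```text
clock: 32.15
tool_pos: [0.4565, 0.1685, 0.0034]
eef_rot: [0.996, -0.084, -0.001, 0.0]
contact_force: [0.3, 0.1, 3.3]
opening: 0.442
finger_force: 25.0
pos [0.4565 0.1685 0.0034] yaw -0.168 q7 -1.22 open 0.442 F [0.3 0.1 3.3]
row [-0.0002 -0.0004 -0.0966] [ 0.001  0.002 -0.001] rows>= 2
```

```bash
python3 steer.py '[[0,0,0,-0.02,0,0,0],[0,0,0,-0.06,0,0,0],[0,0,0,-0.1,0,0,0],[0,0,0,-0.125,0,0,0],[0,0,0,-0.125,0,0,0]]'; python3 - <<'E'
from model import *
w=W(.004,.092);go(w[0],w[1],.125,-.167)
E
```

```text
clock: 32.65
tool_pos: [0.4581, 0.169, 0.1306]
eef_rot: [0.997, -0.083, 0.001, -0.0]
contact_force: [-0.1, 0.0, -0.7]
opening: 0.442
finger_force: 25.0
pos [0.4581 0.169  0.1306] yaw -0.167 q7 -1.37 open 0.442 F [-0.1  0.  -0.7]
row [0.1918 0.1363 0.0059] [-0.001 -0.002 -0.   ] rows>= 5
```

```bash
python3 steer.py '[[0,0.04,0.03,0,0,0,0],[0,0.08,0.06,0,0,0,0],[0,0.12,0.09,0,0,0,0],[0,0.16,0.12,0,0,0,0],[0,0.185,0.132,0,0,0,0],[0,0.191,0.136,0,0,0,0],[0,0.191,0.136,0.0,0,0,0],[0,0.191,0.136,0,0,0,0]]'; python3 - <<'E'
from model import *
w=W(.004,.092);go(w[0],w[1],.0985,-.167);print(loc(r.get_state()["tool_pos"]))
E
```

```text
clock: 33.45
tool_pos: [0.6204, 0.0045, 0.1265]
eef_rot: [0.997, -0.083, -0.003, -0.001]
contact_force: [0.0, -0.2, -1.1]
opening: 0.443
finger_force: 25.0
pos [0.6204 0.0045 0.1265] yaw -0.166 q7 -1.23 open 0.443 F [ 0.  -0.2 -1.1]
row [0.0045 0.001  0.028 ] [-0.001  0.006  0.001] rows>= 1
[-0.00034592  0.09299745]
```

```bash
python3 steer.py '[[0,0.0045,0.001,0.01,0,0.006,0],[0,0.0045,0.001,0.02,0,0.006,0],[0,0.0045,0.001,0.026,0,0.006,0],[0,0.0045,0.001,0.026,0,0.006,0]]'; python3 - <<'E'
from model import *
w=W(.004,.092);go(w[0],w[1],.0975,-.167);print(loc(r.get_state()["tool_pos"]))
E
```

```text
clock: 33.85
tool_pos: [0.6252, 0.0016, 0.1003]
eef_rot: [0.997, -0.083, 0.0, 0.0]
contact_force: [-0.8, -0.0, -1.8]
opening: 0.435
finger_force: 25.0
pos [0.6252 0.0016 0.1003] yaw -0.167 q7 -1.21 open 0.435 F [-0.8 -0.  -1.8]
row [-0.0009 -0.001   0.0028] [ 0.001 -0.001  0.   ] rows>= 1
[0.00485299 0.09101061]
```

```bash
python3 steer.py '[[0,-0.001,0,0.001,0,0,0],[0,-0.001,0,0.002,0,0,0],[0,-0.001,0,0.003,0,0,0],[0,-0.001,0,0.003,0,0,0]]'
```

```text
clock: 34.25
tool_pos: [0.6255, 0.0011, 0.0988]
eef_rot: [0.996, -0.084, 0.002, 0.001]
contact_force: [0.3, 0.6, -1.0]
opening: 0.443
finger_force: 25.0
```

```bash
python3 steer.py '[[0,0,0,0.001,0,0,0],[0,0,0,0.002,0,0,0],[0,0,0,0.002,0,0,0]]';  python3 -c "
from h import *
s=[r.get_state() for _ in range(3)];print(s[-1]['tool_pos'],s[-1]['contact_force'])"
```

```text
clock: 34.55
tool_pos: [0.6257, 0.0011, 0.0971]
eef_rot: [0.996, -0.084, 0.002, 0.0]
contact_force: [-0.1, 0.2, 1.0]
opening: 0.444
finger_force: 25.0
[0.62567507 0.00105364 0.09706217] [-0.08086774  0.18602962  1.03714623]
```

```bash
python3 steer.py '[[0.47,0,0,0,0,0,0],[0.5,0,0,0,0,0,0],[0.55,0,0,0,0,0,0],[0.55,0,0,0,0,0,0],[0.55,0,0,-0.01,0,0,0],[0.55,0,0,-0.05,0,0,0],[0.55,-0.03,0,-0.08,0,0,0],[0.55,-0.08,0,-0.1,0,0,0],[0.55,-0.13,0,-0.1,0,0,0],[0.55,-0.18,-0.03,-0.1,0,0,0]]'; python3 - <<'E'
from model import *
t=r.snapshot("top");s=r.snapshot("side");cv2.imwrite("pics/t10.png",t[:,:,::-1]);cv2.imwrite("pics/s10.png",s[:,:,::-1])
# predicted disc pixel vs blob near it: difference against the picture before
b=cv2.imread("pics/t9.png")[:,:,::-1]
q=proj("top",W(0,.092,.104))[0];print("pred",q)
d=np.abs(t.astype(int)-b).sum(2);u,v=q.round().astype(int);m=(d[v-14:v+15,u-14:u+15]>60);ys,xs=np.nonzero(m);print(m.sum(),xs.mean()+u-14,ys.mean()+v-14)
c=np.array([xs.mean()+u-14,ys.mean()+v-14]);print(loc(plane("top",c,.104)))
go(.4763,.240,.12,-.167)
E
```

```text
clock: 35.55
tool_pos: [0.4596, 0.051, 0.1978]
eef_rot: [0.996, -0.087, 0.003, 0.001]
contact_force: [0.7, 0.5, 0.4]
opening: 0.547
finger_force: 0.0
pred [222.97721612 146.05671766]
132 223.95454545454547 149.42424242424244
[-0.00851842  0.08757133]
pos [0.4548 0.0575 0.1962] yaw -0.163 q7 -1.25 open 0.551 F [ 0.4 -0.4  0.6]
row [-0.008  -0.1834  0.0767] [-0.002  0.005  0.004] rows>= 4
```

```bash
python3 - <<'E'
from model import *
t=cv2.imread("pics/t10.png").astype(int);b=cv2.imread("pics/t9.png").astype(int)
d=t.sum(2)-b.sum(2)
for v in range(134,164): print(v,"".join("#" if x>60 else "-" if x<-60 else "." for x in d[v,208:242]))
for x in(-.01,.01): print([proj("top",W(x,y,.094))[0].round(1).tolist() for y in(.115,.07)])
E
```

```text
134 ..................................
135 ..................................
136 ..................................
137 ..................................
138 ..................................
139 ..................................
140 ..................................
141 ..................................
142 ..........#######.................
143 ...........###########............
144 .................######...........
145 ........#####........##...........
146 .........#########.##.............
147 ............###########...........
148 ................#######...........
149 ...........####...................
150 ...........#########..-...........
151 ..........-...######.--...........
152 ...........--.......---...........
153 ...........---..-------...........
154 ...........------------...........
155 ...........----------.............
156 ............--------..............
157 ..............----................
158 ..................................
159 ..................................
160 ..................................
161 ..................................
162 ..................................
163 ..................................
[[214.2, 148.8], [230.5, 152.0]]
[[215.7, 141.7], [231.9, 144.9]]
```

The disc sits within about 2–3 mm of the mid-line. Next is the yellow disc.

```bash
python3 steer.py '[[0.6,-0.008,-0.183,0,0,0,0],[0.6,-0.008,-0.183,0,0,0,0],[0.6,-0.008,-0.183,0,0,0,0],[0.6,-0.008,-0.183,0.03,0,0,0],[0.6,-0.008,-0.183,0.08,0,0,0],[0.6,-0.008,-0.183,0.13,0,0,0],[0.6,-0.008,-0.183,0.15,0,0,0],[0.6,-0.008,-0.183,0.15,0,0,0],[0.6,-0.008,-0.183,0.15,0,0,0]]' 25; python3 -c "
from h import *
go(.477,.240,.003,-.167)"
```

```text
clock: 36.55
tool_pos: [0.4857, 0.2351, 0.0467]
eef_rot: [0.996, -0.084, 0.002, 0.0]
contact_force: [0.4, -0.1, 1.0]
opening: 0.602
finger_force: 0.0
pos [0.4857 0.2351 0.0467] yaw -0.168 q7 -1.41 open 0.602 F [ 0.4 -0.1  1. ]
row [-0.0096 -0.0034  0.0436] [ 0.    -0.005 -0.001] rows>= 1
```

```bash
python3 steer.py '[[0.6,-0.009,-0.003,0,0,0,0],[0.6,-0.009,-0.003,0.02,0,0,0],[0.6,-0.009,-0.003,0.035,0,0,0],[0.6,-0.009,-0.003,0.043,0,0,0],[0.6,-0.009,-0.003,0.043,0,0,0],[0.3,-0.009,-0.003,0.043,0,0,0],[0,-0.009,-0.003,0.043,0,0,0],[0,-0.009,-0.003,0.043,0,0,0],[0,-0.009,-0.003,0.043,0,0,0],[0,-0.009,-0.003,0.043,0,0,0]]' 25; python3 -c "
from h import *
go(.477,.240,.13,-.167)"
```

```text
clock: 37.55
tool_pos: [0.477, 0.24, 0.0037]
eef_rot: [0.996, -0.084, 0.002, 0.0]
contact_force: [-0.4, 0.6, 6.4]
opening: 0.388
finger_force: 25.0
pos [0.477  0.24   0.0037] yaw -0.167 q7 -1.39 open 0.388 F [-0.4  0.6  6.4]
row [ 6.000e-04 -1.000e-04 -1.263e-01] [-0.    -0.005 -0.   ] rows>= 3
```

```bash
python3 steer.py '[[0,0,0,-0.03,0,0,0],[0,0,0,-0.07,0,0,0],[0,0,0,-0.11,0,0,0],[0,0,0,-0.135,0,0,0],[0,0,0.03,-0.135,0,0,0],[0,0.02,0.07,-0.135,0,0,0],[0,0.05,0.11,-0.135,0,0,0],[0,0.08,0.15,-0.135,0,0,0],[0,0.08,0.15,-0.135,0,0,0]]'; python3 - <<'E'
from model import *
w=W(.005,-.03);go(w[0],w[1],.135,-.167)
E
```

```text
clock: 38.45
tool_pos: [0.5334, 0.0691, 0.1396]
eef_rot: [0.996, -0.09, 0.005, 0.003]
contact_force: [-0.5, 0.2, -0.4]
opening: 0.386
finger_force: 25.0
pos [0.5334 0.0691 0.1396] yaw -0.18 q7 -1.28 open 0.386 F [-0.5  0.2 -0.4]
row [0.104  0.1709 0.0067] [ 0.006 -0.011 -0.013] rows>= 5
```

```bash
python3 steer.py '[[0,0.025,0.04,0,0,0,-0.013],[0,0.05,0.08,0,0,0,-0.013],[0,0.075,0.12,0,0,0,-0.013],[0,0.095,0.155,0,0,0,-0.013],[0,0.104,0.171,0,0,0,-0.013],[0,0.104,0.171,0,0,0,-0.013],[0,0.104,0.171,0,0,0,-0.013]]'; python3 - <<'E'
from model import *
w=W(.005,-.03);go(w[0],w[1],.098,-.167);print(loc(r.get_state()["tool_pos"]))
E
```

```text
clock: 39.15
tool_pos: [0.6032, -0.1062, 0.1383]
eef_rot: [0.997, -0.077, 0.001, -0.0]
contact_force: [-1.1, -0.0, -0.1]
opening: 0.382
finger_force: 25.0
pos [ 0.6032 -0.1062  0.1383] yaw -0.154 q7 -1.07 open 0.382 F [-1.1 -0.  -0.1]
row [0.0038 0.011  0.0403] [-0.    -0.002  0.013] rows>= 1
[ 0.0010315  -0.01902477]
```

```bash
python3 steer.py '[[0,0.002,0.008,0.01,0,0,0.008],[0,0.002,0.008,0.025,0,0,0.008],[0,0.002,0.008,0.035,0,0,0.008],[0,0.002,0.008,0.038,0,0,0.008],[0,0.002,0.008,0.038,0,0,0.008]]'; python3 - <<'E'
from model import *
w=W(.005,-.03);go(w[0],w[1],.0975,-.167);print(loc(r.get_state()["tool_pos"]))
E
```

```text
clock: 39.65
tool_pos: [0.6042, -0.115, 0.0998]
eef_rot: [0.997, -0.081, 0.001, 0.0]
contact_force: [0.7, -0.0, -0.3]
opening: 0.386
finger_force: 25.0
pos [ 0.6042 -0.115   0.0998] yaw -0.162 q7 -1.04 open 0.386 F [ 0.7 -0.  -0.3]
row [0.0015 0.0025 0.0023] [ 0.    -0.002  0.005] rows>= 1
[ 0.00352473 -0.02751368]
```

```bash
python3 steer.py '[[0,0.001,0.002,0.001,0,0,0.004],[0,0.001,0.002,0.002,0,0,0.004],[0,0.001,0.002,0.003,0,0,0.004],[0,0.001,0.002,0.003,0,0,0.004]]'; python3 steer.py '[[0,0,0,0.001,0,0,0],[0,0,0,0.001,0,0,0]]'
```

```text
clock: 40.05
tool_pos: [0.6055, -0.1177, 0.0979]
eef_rot: [0.997, -0.083, 0.002, 0.0]
contact_force: [0.3, 0.0, -1.3]
opening: 0.387
finger_force: 25.0
clock: 40.25
tool_pos: [0.6056, -0.1178, 0.0972]
eef_rot: [0.997, -0.083, 0.002, 0.0]
contact_force: [0.2, 1.1, 2.4]
opening: 0.386
finger_force: 25.0
```

Contact felt (+2.4 N). I release and go for block N, which needs tool yaw -0.41.

```bash
python3 steer.py '[[0.41,0,0,0,0,0,0],[0.45,0,0,0,0,0,0],[0.5,0,0,0,0,0,0],[0.5,0,0,0,0,0,0],[0.5,0,0,-0.01,0,0,0],[0.5,0,0,-0.05,0,0,0],[0.5,-0.03,0,-0.08,0,0,0],[0.5,-0.08,0,-0.08,0,0,0],[0.5,-0.12,-0.03,-0.08,0,0,0],[0.5,-0.16,-0.06,-0.08,0,0,0]]'; python3 - <<'E'
from model import *
go(.421,.2355,.12,-.41)
E
```

```text
clock: 41.25
tool_pos: [0.4561, -0.032, 0.1773]
eef_rot: [0.996, -0.085, 0.003, 0.001]
contact_force: [1.4, 2.3, -0.3]
opening: 0.497
finger_force: 0.0
pos [ 0.4561 -0.032   0.1773] yaw -0.169 q7 -1.07 open 0.497 F [ 1.4  2.3 -0.3]
row [-0.0799 -0.2579  0.0567] [-0.    -0.006  0.241] rows>= 6
```

```bash
python3 steer.py '[[0.5,-0.08,-0.258,0,0,0,0.24],[0.5,-0.08,-0.258,0,0,0,0.24],[0.5,-0.08,-0.258,0,0,0,0.24],[0.5,-0.08,-0.258,0,0,0,0.24],[0.5,-0.08,-0.258,0.0,0,0,0.24],[0.5,-0.08,-0.258,0.05,0,0,0.24],[0.5,-0.08,-0.258,0.1,0,0,0.24],[0.5,-0.08,-0.258,0.1,0,0,0.24],[0.5,-0.08,-0.258,0.1,0,0,0.24],[0.5,-0.08,-0.258,0.1,0,0,0.24]]' 20; python3 - <<'E'
from model import *
go(.421,.2355,.004,-.41)
E
```

```text
clock: 42.25
tool_pos: [0.4235, 0.2341, 0.0778]
eef_rot: [0.979, -0.203, 0.004, -0.0]
contact_force: [-0.2, 0.6, 0.3]
opening: 0.498
finger_force: 0.0
pos [0.4235 0.2341 0.0778] yaw -0.41 q7 -1.6 open 0.498 F [-0.2  0.6  0.3]
row [-0.0033 -0.0001  0.0738] [-0.002 -0.007  0.   ] rows>= 2
```

```bash
python3 steer.py '[[0.5,-0.003,0,0.025,0,0,0],[0.5,-0.003,0,0.05,0,0,0],[0.5,-0.003,0,0.068,0,0,0],[0.5,-0.003,0,0.074,0,0,0],[0.5,-0.003,0,0.074,0,0,0],[0.3,-0.003,0,0.074,0,0,0],[0,-0.003,0,0.074,0,0,0],[0,-0.003,0,0.074,0,0,0],[0,-0.003,0,0.074,0,0,0],[0,-0.003,0,0.074,0,0,0]]' 20; python3 - <<'E'
from model import *
go(.421,.2355,.13,-.41)
E
```

```text
clock: 43.25
tool_pos: [0.4194, 0.2368, 0.0024]
eef_rot: [0.979, -0.202, 0.002, -0.0]
contact_force: [-0.0, -0.2, 5.7]
opening: 0.246
finger_force: 20.0
pos [0.4194 0.2368 0.0024] yaw -0.406 q7 -1.61 open 0.246 F [-0.  -0.2  5.7]
row [ 0.0026  0.0005 -0.1276] [-0.001 -0.005  0.004] rows>= 3
```

```bash
python3 steer.py '[[0,0,0,-0.03,0,0,0],[0,0,0,-0.07,0,0,0],[0,0,0,-0.11,0,0,0],[0,0,0,-0.14,0,0,0],[0,0,0,-0.14,0,0,-0.1],[0,0,0.03,-0.14,0,0,-0.2],[0,0,0.07,-0.14,0,0,-0.24],[0,0.04,0.1,-0.14,0,0,-0.24],[0,0.08,0.12,-0.14,0,0,-0.24],[0,0.08,0.12,-0.14,0,0,-0.24]]'; python3 - <<'E'
from model import *
w=W(.003,.03);go(w[0],w[1],.14,-.167);print(loc(r.get_state()["tool_pos"]))
E
```

```text
clock: 44.25
tool_pos: [0.4491, 0.0891, 0.1429]
eef_rot: [0.996, -0.088, 0.005, 0.002]
contact_force: [0.1, -1.1, -0.0]
opening: 0.25
finger_force: 20.0
pos [0.4491 0.0891 0.1429] yaw -0.176 q7 -1.34 open 0.25 F [ 0.1 -1.1 -0. ]
row [0.1874 0.1162 0.0053] [ 0.003 -0.011 -0.009] rows>= 5
[-0.18336912  0.1479654 ]
```

```bash
python3 steer.py '[[0,0.035,0.025,0,0,0,-0.009],[0,0.07,0.05,0,0,0,-0.009],[0,0.11,0.075,0,0,0,-0.009],[0,0.145,0.1,0,0,0,-0.009],[0,0.175,0.114,0,0,0,-0.009],[0,0.187,0.116,0,0,0,-0.009],[0,0.187,0.116,0,0,0,-0.009],[0,0.187,0.116,0,0,0,-0.009]]'; python3 - <<'E'
from model import *
w=W(.003,.03);go(w[0],w[1],.098,-.167);print(loc(r.get_state()["tool_pos"]))
E
```

```text
clock: 45.05
tool_pos: [0.6086, -0.0491, 0.1422]
eef_rot: [0.997, -0.078, 0.001, 0.0]
contact_force: [-1.2, 0.2, 0.1]
opening: 0.246
finger_force: 20.0
pos [ 0.6086 -0.0491  0.1422] yaw -0.157 q7 -1.23 open 0.246 F [-1.2  0.2  0.1]
row [0.006  0.0083 0.0443] [ 0.    -0.001  0.01 ] rows>= 1
[-0.00312425  0.03824011]
```

```bash
python3 steer.py '[[0,0.004,0.006,0.01,0,0,0.006],[0,0.004,0.006,0.025,0,0,0.006],[0,0.004,0.006,0.037,0,0,0.006],[0,0.004,0.006,0.041,0,0,0.006],[0,0.004,0.006,0.041,0,0,0.006]]'; python3 - <<'E'
from model import *
w=W(.003,.03);go(w[0],w[1],.0965,-.167);print(loc(r.get_state()["tool_pos"]))
E
```

```text
clock: 45.55
tool_pos: [0.612, -0.0566, 0.1005]
eef_rot: [0.997, -0.082, 0.001, 0.0]
contact_force: [0.3, -0.2, 0.7]
opening: 0.25
finger_force: 20.0
pos [ 0.612  -0.0566  0.1005] yaw -0.163 q7 -1.2 open 0.25 F [ 0.3 -0.2  0.7]
row [0.0015 0.0014 0.004 ] [ 0.001 -0.001  0.004] rows>= 1
[0.00150941 0.03135065]
```

```bash
python3 steer.py '[[0,0.001,0.001,0.001,0,0,0.003],[0,0.001,0.001,0.002,0,0,0.003],[0,0.001,0.001,0.0032,0,0,0.003],[0,0.001,0.001,0.0032,0,0,0.003]]'; python3 steer.py '[[0,0,0,0.001,0,0,0],[0,0,0,0.001,0,0,0]]'
```

```text
clock: 45.95
tool_pos: [0.6138, -0.0581, 0.0987]
eef_rot: [0.997, -0.083, 0.002, 0.0]
contact_force: [1.1, 0.5, 0.2]
opening: 0.245
finger_force: 20.0
clock: 46.15
tool_pos: [0.6138, -0.0581, 0.0976]
eef_rot: [0.997, -0.083, 0.002, 0.001]
contact_force: [0.2, 0.1, -0.8]
opening: 0.25
finger_force: 20.0
```

```bash
python3 steer.py '[[0,0,0,0.001,0,0,0],[0,0,0,0.001,0,0,0]]'; python3 steer.py '[[0,0,0,0.0006,0,0,0],[0,0,0,0.0006,0,0,0]]'
```

```text
clock: 46.35
tool_pos: [0.6137, -0.0582, 0.0964]
eef_rot: [0.997, -0.083, 0.002, 0.001]
contact_force: [-0.4, 0.4, 0.6]
opening: 0.243
finger_force: 20.0
clock: 46.55
tool_pos: [0.6138, -0.0582, 0.0961]
eef_rot: [0.997, -0.083, 0.002, 0.001]
contact_force: [-0.3, 0.7, 1.2]
opening: 0.248
finger_force: 20.0
```

```bash
python3 steer.py '[[0.28,0,0,0,0,0,0],[0.33,0,0,0,0,0,0],[0.38,0,0,0,0,0,0],[0.38,0,0,0,0,0,0],[0.38,0,0,-0.01,0,0,0],[0.38,0,0,-0.05,0,0,0],[0.38,-0.03,0,-0.08,0,0,0],[0.5,-0.08,0,-0.08,0,0,0],[0.5,-0.12,0.04,-0.08,0,0,0],[0.5,-0.16,0.08,-0.08,0,0,0]]'; python3 - <<'E'
from model import *
go(.497,-.369,.12,.185)
t=r.snapshot("top");cv2.imwrite("pics/t11.png",t[:,:,::-1]);s=r.snapshot("side");cv2.imwrite("pics/s11.png",s[:,:,::-1])
E
```

```text
clock: 47.55
tool_pos: [0.4522, -0.1023, 0.1765]
eef_rot: [0.997, -0.081, 0.003, 0.001]
contact_force: [0.3, -1.6, -0.6]
opening: 0.498
finger_force: 0.0
pos [ 0.4522 -0.1023  0.1765] yaw -0.163 q7 -1.04 open 0.498 F [ 0.3 -1.6 -0.6]
row [0.0871 0.2558 0.0571] [ 0.002 -0.005 -0.348] rows>= 6
```

```bash
python3 steer.py '[[0.5,0.087,0.25,0,0,0,-0.348],[0.5,0.087,0.25,0,0,0,-0.348],[0.5,0.087,0.25,0,0,0,-0.348],[0.5,0.087,0.25,0,0,0,-0.348],[0.5,0.087,0.25,0.02,0,0,-0.348],[0.5,0.087,0.25,0.06,0,0,-0.348],[0.5,0.087,0.25,0.1,0,0,-0.348],[0.5,0.087,0.25,0.1,0,0,-0.348],[0.5,0.087,0.25,0.1,0,0,-0.348]]' 20; python3 - <<'E'
from model import *
go(.497,-.369,.004,.185)
E
```

```text
clock: 48.55
tool_pos: [0.4981, -0.3636, 0.0765]
eef_rot: [0.996, 0.091, 0.001, 0.001]
contact_force: [0.3, -0.1, 0.3]
opening: 0.5
finger_force: 0.0
pos [ 0.4981 -0.3636  0.0765] yaw 0.182 q7 -0.5 open 0.5 F [ 0.3 -0.1  0.3]
row [-0.0023  0.005   0.0725] [ 0.001 -0.003 -0.003] rows>= 2
```

```bash
python3 steer.py '[[0.5,-0.002,0.005,0.025,0,0,0],[0.5,-0.002,0.005,0.05,0,0,0],[0.5,-0.002,0.005,0.068,0,0,0],[0.5,-0.002,0.005,0.0735,0,0,0],[0.5,-0.002,0.005,0.0735,0,0,0],[0.3,-0.002,0.005,0.0735,0,0,0],[0,-0.002,0.005,0.0735,0,0,0],[0,-0.002,0.005,0.0735,0,0,0],[0,-0.002,0.005,0.0735,0,0,0],[0,-0.002,0.005,0.0735,0,0,0]]' 20; python3 - <<'E'
from model import *
w=W(.004,-.09);go(w[0],w[1],.14,-.167)
E
```

```text
clock: 49.55
tool_pos: [0.4976, -0.3696, 0.0034]
eef_rot: [0.996, 0.091, 0.002, 0.001]
contact_force: [-0.3, 0.9, 6.0]
opening: 0.249
finger_force: 20.0
pos [ 0.4976 -0.3696  0.0034] yaw 0.182 q7 -0.47 open 0.249 F [-0.3  0.9  6. ]
row [ 0.1305 -0.1719 -0.1366] [ 0.002 -0.005  0.349] rows>= 6
```

```bash
python3 steer.py '[[0,0,0,-0.03,0,0,0],[0,0,0,-0.07,0,0,0],[0,0,0,-0.11,0,0,0],[0,0,0,-0.14,0,0,0],[0,0.02,-0.03,-0.14,0,0,0.1],[0,0.05,-0.06,-0.14,0,0,0.2],[0,0.08,-0.1,-0.14,0,0,0.3],[0,0.1,-0.13,-0.14,0,0,0.349],[0,0.12,-0.16,-0.14,0,0,0.349],[0,0.12,-0.16,-0.14,0,0,0.349]]'; python3 - <<'E'
from model import *
w=W(.004,-.09);go(w[0],w[1],.12,-.167);print(loc(r.get_state()["tool_pos"]))
E
```

```text
clock: 50.55
tool_pos: [0.5885, -0.182, 0.1416]
eef_rot: [0.997, -0.079, 0.002, -0.002]
contact_force: [-0.4, 0.1, -0.1]
opening: 0.246
finger_force: 20.0
pos [ 0.5885 -0.182   0.1416] yaw -0.157 q7 -1.05 open 0.246 F [-0.4  0.1 -0.1]
row [ 0.0048 -0.006   0.0216] [-0.005 -0.003  0.01 ] rows>= 1
[-0.00083829 -0.09620185]
```

```bash
python3 steer.py '[[0,0.004,-0.005,0.01,0,0,0.008],[0,0.004,-0.005,0.025,0,0,0.008],[0,0.004,-0.005,0.037,0,0,0.008],[0,0.004,-0.005,0.041,0,0,0.008],[0,0.004,-0.005,0.041,0,0,0.008]]'; python3 - <<'E'
from model import *
w=W(.004,-.09);go(w[0],w[1],.0972,-.167);print(loc(r.get_state()["tool_pos"]))
E
```

```text
clock: 51.05
tool_pos: [0.5894, -0.1867, 0.1003]
eef_rot: [0.996, -0.088, 0.001, 0.0]
contact_force: [-0.0, -0.8, -0.3]
opening: 0.249
finger_force: 20.0
pos [ 0.5894 -0.1867  0.1003] yaw -0.177 q7 -1.03 open 0.249 F [-0.  -0.8 -0.3]
row [ 0.003  -0.0107  0.0031] [ 0.001 -0.001 -0.01 ] rows>= 1
[ 0.00086005 -0.10068329]
```

```bash
python3 steer.py '[[0,0.003,-0.008,0,0,0,-0.006],[0,0.003,-0.008,0,0,0,-0.006],[0,0.003,-0.008,0.001,0,0,-0.006],[0,0.003,-0.008,0.002,0,0,-0.006],[0,0.003,-0.008,0.002,0,0,-0.006]]'; python3 steer.py '[[0,0,0,0.001,0,0,0],[0,0,0,0.001,0,0,0]]'; python3 - <<'E'
from model import *
w=W(.004,-.09);go(w[0],w[1],.0972,-.167);print(loc(r.get_state()["tool_pos"]))
E
```

```text
clock: 51.55
tool_pos: [0.5949, -0.1786, 0.0996]
eef_rot: [0.996, -0.085, 0.002, 0.001]
contact_force: [0.1, 0.0, -0.1]
opening: 0.247
finger_force: 20.0
clock: 51.75
tool_pos: [0.5949, -0.1786, 0.0985]
eef_rot: [0.996, -0.085, 0.002, 0.001]
contact_force: [-0.3, 0.2, -0.4]
opening: 0.247
finger_force: 20.0
pos [ 0.5949 -0.1786  0.0985] yaw -0.169 q7 -1.04 open 0.247 F [-0.3  0.2 -0.4]
row [-0.0009 -0.0017  0.0013] [ 0.001 -0.003 -0.002] rows>= 1
[ 0.00490761 -0.09171798]
```

```bash
python3 steer.py '[[0,0,0,0.001,0,0,0],[0,0,0,0.001,0,0,0]]'; python3 steer.py '[[0,0,0,0.0007,0,0,0],[0,0,0,0.0007,0,0,0]]'
```

```text
clock: 51.95
tool_pos: [0.5949, -0.1785, 0.0974]
eef_rot: [0.996, -0.085, 0.002, 0.001]
contact_force: [0.1, -1.0, -1.0]
opening: 0.246
finger_force: 20.0
clock: 52.15
tool_pos: [0.595, -0.1786, 0.0969]
eef_rot: [0.996, -0.085, 0.002, 0.001]
contact_force: [0.6, 0.0, 0.1]
opening: 0.244
finger_force: 20.0
```

```bash
python3 steer.py '[[0,0,0,0.0006,0,0,0],[0,0,0,0.0006,0,0,0],[0.28,0,0,0.0006,0,0,0],[0.33,0,0,0.0006,0,0,0],[0.38,0,0,0.0006,0,0,0],[0.38,0,0,0,0,0,0],[0.38,0,0,-0.01,0,0,0],[0.38,0,0,-0.05,0,0,0],[0.38,-0.03,0,-0.08,0,0,0],[0.38,-0.07,0.01,-0.08,0,0,0]]'; python3 steer.py '[[0.5,-0.05,0.05,-0.02,0,0,0],[0.5,-0.08,0.1,-0.02,0,0,0],[0.5,-0.08,0.15,-0.02,0,0,0],[0.5,-0.08,0.2,-0.02,0,0,0],[0.5,-0.08,0.25,-0.02,0,0,0],[0.5,-0.08,0.25,-0.02,0,0,0]]'; python3 - <<'E'
from model import *
print(r.get_state()["tool_pos"])
t=r.snapshot("top");s=r.snapshot("side");cv2.imwrite("pics/t12.png",t[:,:,::-1]);cv2.imwrite("pics/s12.png",s[:,:,::-1]);trayfit(t,[.6176,-.0739,-.17])
a=cv2.resize(t[85:190,190:320,::-1],(520,420),interpolation=cv2.INTER_CUBIC);b=cv2.resize(s[140:245,205:275,::-1],(280,420),interpolation=cv2.INTER_CUBIC);cv2.imwrite("pics/v12.png",np.hstack([a,b]))
for n in("top","side"):
    for u in("loupe",): pass
b0=cv2.imread("pics/top0.png")[:,:,::-1].astype(int);d=np.abs(t.astype(int)-b0).sum(2)>90
for nm,(u,v) in dict(loupe=(203,239),tweez=(250,238),tape=(171,248),jar=(333,136)).items(): print(nm,d[v-8:v+9,u-12:u+13].sum())
E
```

```text
clock: 53.15
tool_pos: [0.5279, -0.1768, 0.1806]
eef_rot: [0.997, -0.083, 0.007, 0.002]
contact_force: [-0.3, -0.7, -0.1]
opening: 0.376
finger_force: 0.0
clock: 53.75
tool_pos: [0.4007, -0.4148, 0.198]
eef_rot: [0.996, -0.087, 0.002, 0.003]
contact_force: [-0.4, 0.7, -0.0]
opening: 0.502
finger_force: 0.0
[ 0.40066025 -0.41477923  0.19802376]
trayfit [ 0.6178 -0.0745 -0.1635] loc [0.0102 0.0147] dyaw 0.004
loupe 0
tweez 224
tape 0
jar 0
```

View pics/v12.png

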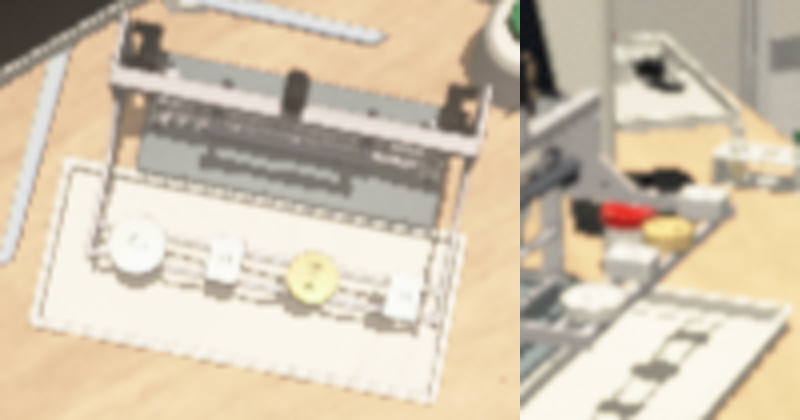

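Picture: all four specimens lie flat on the rails, none touching, at crop (137,248), (224,262), (313,277) and (403,298). I check their offsets from the mid-line, and the tweezers with the arm out of the way.

```bash
python3 steer.py '[[0.5,0,0.05,-0.03,0,0,0],[0.5,0,0.1,-0.05,0,0,0],[0.5,0,0.15,-0.05,0,0,0],[0.5,0,0.15,-0.05,0,0,0]]' | head -2; python3 - <<'E'
from model import *
for nm,q,z in(("disc",(137,248),.104),("blkN",(224,262),.110),("yel",(313,277),.106),("blkF",(403,298),.110)):
    print(nm,loc(plane("top",(190+(q[0]+.5)/4-.5,85+(q[1]+.5)/4-.5),z)).round(4))
b0=cv2.imread("pics/top0.png")[:,:,::-1].astype(int);t=r.snapshot("top").astype(int);d=np.abs(t-b0).sum(2)>90
print("tweezers diff",d[230:247,228:275].sum()); t9=cv2.imread("pics/t9.png")[:,:,::-1].astype(int);print("t9 vs start",(np.abs(t9-b0).sum(2)>90)[230:247,228:275].sum())
E
```

```text
clock: 54.25
tool_pos: [0.3748, -0.5623, 0.2485]
disc [-0.0011  0.0893]
blkN [-0.0003  0.0298]
yel [ 0.0021 -0.0305]
blkF [-0.001  -0.0922]
tweezers diff 0
t9 vs start 0
```

All specimens are within 2 mm of the mid-line, the tray is in place and the bystanders are unmoved.

```bash
python3 -c "
from plant import r
print(r.finish_job())"
```

```text
the job is handed in; nothing more can be done
None
```

The job is handed in: the rail hangs on the top rung, the tray is square under it against the foot, and the four specimens I found (two discs, two blocks) lie flat and apart on the rails; nothing else on the desk was moved, and the judge's verdict wasn't shown.

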